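# Pack the sample set into the divided tray

### The job

Pack the sample set into the divided wooden tray, one thing standing upright in each compartment, as it stands now: looking at the tray with its handle towards you, the small aluminium flask goes back left, the taller of the two glass vials back right, the small amber jar front left and the larger of the two loose white bottle caps front right. Set each one down gently without dropping it, and leave the shorter vial and the smaller white cap where they are.

Things in the scene. Friction and masses are not known exactly. Their poses are not given: they have to be found in the camera images.
- tray: wooden tray, fixed, 163 x 163 x 16 mm; floor 4 mm, walls and crossed dividers 5 mm thick, tops 16 mm above the table. Four compartments 74 x 74 mm inside. Origin: centre of its underside. Low steel bar handle stands out 30 mm from its -x edge; back is +x, left is +y. Compartment centres in mm: back left (39.5, 39.5), back right (39.5, -39.5), front left (-39.5, 39.5), front right (-39.5, -39.5)
- flask_mid (a point): small plain aluminium flask with a narrow screw cap, upright, loose, 60 g: body 41 mm diameter up to 94 mm, cap 24 mm diameter, 106 mm high in all. The point is on its axis, half-way up (53 mm above its foot); z along its axis, up
- tall_vial_mid (a point): the taller glass vial with a white cap, upright, loose, 60 g: body 46 mm diameter up to about 58 mm, cap 39 mm diameter above, 85 mm high in all. The point is on its axis, half-way up (42.5 mm above its foot); z up
- amber_jar_mid (a point): small low amber jar with a flat cream lid, upright, loose, 70 g: 54 mm diameter, 32 mm high. The point is on its axis, half-way up (16 mm above its foot); z up
- large_cap_mid (a point): the larger loose white bottle cap, fluted, lying flat with its axis upright, loose, 20 g: 33 mm diameter, 20 mm high. The point is on its axis, half-way up (10 mm above its foot); z up
- short_vial_mid (a point): look-alike that stays: the shorter glass vial with a white cap, upright, loose, 45 mm diameter, 68 mm high. The point is on its axis, half-way up (34 mm); z up
- small_cap_mid (a point): look-alike that stays: the smaller loose white screw cap, flat, 24 mm diameter, only 12 mm high. The point is at its centre (6 mm up); z up
Things that resemble listed ones, but are neither listed nor needed, are in the scene too. What is shaped like the part that bears large_cap_mid but green or pink is not meant.

How it is judged:
By the outcome, as a careful person would: the job done as asked, in the order asked, and still so for the second after the job is handed in, with the robot touching nothing.
It also fails if it takes over 115 s, if anything falls off the work surface, if the arm or the gripper's body presses on something with over 40 N, if the wrist force passes 120 N, or if a joint passes its speed limit or range.

### The arm

A 7-joint arm with a two-finger parallel gripper is mounted at the origin on a cart in front of the work surface, level with it; the furniture and walls round the work are solid. World frame = base frame: x ahead of the robot, y to its left, z up, the work surface at z = 0. Lengths are in m, angles in rad, forces in N, time in s.
With the tool pointing down it reaches from about 0.425 to 0.95 m from the base axis. Payload 4.7 kg.
Tool frame: the origin (TCP) lies on the centre line of the jaws, within the pads' length; the fingertips stand 14 mm ahead of it and the grasp point (between the pads) lies 5 mm behind it (bot.tcp_to_tips is the distance from the TCP to the fingertips, in m); z points along the fingers, y is the direction in which the jaws open and shut (so a half turn about z gives the same grasp; the last joint's range is limited). The gripper opens to 87 mm and grips with 3 to 60 N. Pads are 19 mm wide; open, the fingers measure 117 mm over their backs; the gripper's body (75 mm by 190 mm) begins 51 mm behind the grasp point.
Start: joints at [-1.252, 0.469, -0.049, 1.532, 0.024, 1.141, -0.082], TCP at [0.23, 0.635, 0.215] pointing down, gripper open.
Joint ranges: [-2.59, 2.59], [-0.33, 1.99], [-1.39, 1.29], [0.1, 2.45], [-1.04, 4.18], [0.21, 1.99], [-2.66, 2.66]. Speed limits (rad/s): [2.57, 2.57, 3.14, 3.14, 3.14, 3.14, 3.14].

### API

Orientations are given as [roll, pitch, yaw] about the fixed x, y, z axes, in that order (R = Rz(yaw) Ry(pitch) Rx(roll)).
In Python, from rig import bot, optics gives the robot as it stands.
- The arm moves only by the shell command python3 -m jog 'ROWS' [FORCE]. ROWS is JSON, a list of rows, each a list of 5 numbers: the shift along the tool's x, y, z in mm, then the turn about the tool's z in rad, then the finger opening in mm, from 0 to 87. A call has 1 to 12 rows; each row is the pose to reach, as a shift and turn from the pose commanded when the call began, along the tool's axes at that moment; what a row does not reach only later rows make up. A row lasts 1/8 s, in which the tool goes at most 62.5 mm and 10.7 degrees, less where a joint would pass 70% of its speed; a pose out of reach is approached as far as the arm can. A call with a gripper value outside its range is refused whole. The fingers move at their own pace and stop on an object; FORCE is the grip in N (left out, the last holds). Time passes only in rows, so rows that repeat a pose let the fingers close. It gives the time, the measured TCP pose, the force and the opening at its end, in the units of the state.
- bot.read_state(): the state, without advancing time (a new reading comes with each control period).
- optics.read_camera(name): name is "side" or "top"; returns (picture, depth): 400x640x3 uint8, red, green, blue; 400x640 float32, m along the optical axis (not along the pixel's ray), 0 where there is no reading.
- optics.camera_info(name): a dict with "fx", "fy", "cx", "cy" (pixels), "dist_coeffs" ([k1, k2, p1, p2, k3] as OpenCV has them; the pictures are not rectified), "rvec" (rotation vector, rad) and "tvec" (3), from world to camera coordinates, as OpenCV has them. Camera axes: x right, y down, z forward; pixel columns grow to the right and rows downward; lengths in m; the calibration is good to about 2 mm. A picture is of the moment at which its call begins. camera_info takes no time and is no camera call.
- bot.finish_job(): hands the job in, once; it reports no verdict.
The state is a dict: "time_s": time; "qpos": joint angles; "joint_velocities": joint speeds; "effort": joint torques, N m; "tcp_pos": TCP position; "ee_rot": TCP orientation; "force": force on the tool from outside, world axes, zero at the start; "moment": the same for the moment, N m; "width": opening from 0.0 (shut) to 1.0 (fully open).
Only numpy, scipy, OpenCV 4.12 (cv2) and the standard library are available. Lean on these libraries where they do the work, as an engineer would, in place of code of your own. Each camera call takes 0.05 s, during which the arm holds its last target.

## Working session

There is one attempt and no reset: what is moved stays moved. The work goes in short steps, Python scripts to look and compute and a shell command to move; the robot and the scene stay as the last step left them, time stands still between calls to the robot, and variables do not carry over. Pictures are saved under pics/ and viewed, and the job is handed in when it is done.

```bash
mkdir -p pics; ls
python3 - <<'E'
from rig import bot, optics
import cv2,numpy as np
s=bot.read_state(); print(s, bot.tcp_to_tips)
for n in("side","top"):
    p,d=optics.read_camera(n); cv2.imwrite(f"pics/{n}0.png",p[:,:,::-1]); np.savez(f"{n}0.npz",p=p,d=d); print(n,optics.camera_info(n))
E
```

```text
pics
{'time_s': 0.0, 'qpos': array([-1.25187716,  0.46945105, -0.0486045 ,  1.53370015,  0.02408964,
        1.14098942, -0.08228841]), 'joint_velocities': array([ 0.00049511, -0.00066126, -0.00065291, -0.00037852,  0.00035572,
       -0.00080631,  0.00087159]), 'effort': array([ 2.72531170e-04, -5.07972622e+01, -8.06632871e-02, -2.36160618e+01,
       -6.15349249e-02,  3.76743742e-02,  1.56277829e-04]), 'tcp_pos': array([0.22984478, 0.63400517, 0.21399036]), 'ee_rot': array([-3.13963076e+00,  5.83273182e-05,  2.79382111e+00]), 'force': array([ 0.06648394, -0.34741767, -0.41990258]), 'moment': array([-0.04441451, -0.01872242, -0.07412217]), 'width': 1.0054713490771887} 0.014
side {'fx': 477.8647764688733, 'fy': 477.8647764688733, 'cx': 315.85699331939765, 'cy': 195.52841521977686, 'dist_coeffs': array([0.01877573, 0.        , 0.        , 0.        , 0.        ]), 'rvec': array([ 2.14813927, -0.20187685,  0.13660887]), 'tvec': array([-0.5571524 ,  0.10995206,  1.05576454])}
top {'fx': 372.76041007388335, 'fy': 372.76041007388335, 'cx': 320.81223263009304, 'cy': 198.7373636447038, 'dist_coeffs': array([-0.08679791,  0.        ,  0.        ,  0.        ,  0.        ]), 'rvec': array([ 2.12157074, -2.1519578 ,  0.18033637]), 'tvec': array([-0.00487326,  0.56158424,  0.99597949])}
```

View pics/side0.png

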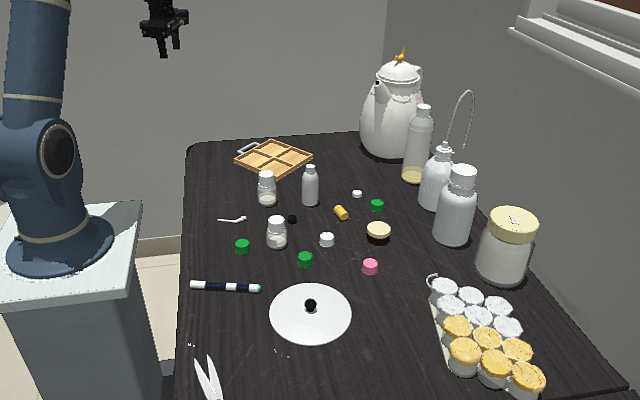

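View pics/top0.png

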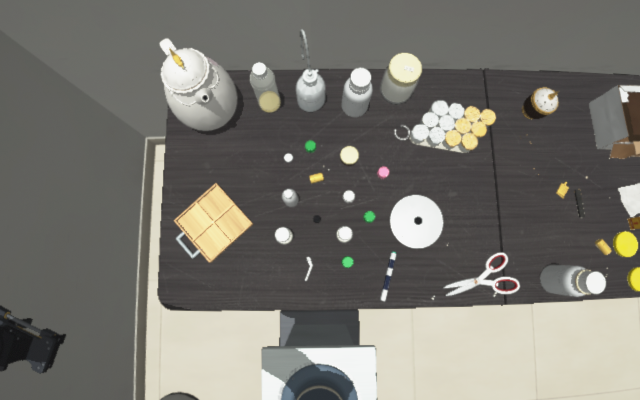

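```bash
cat > h.py <<'E'
import numpy as np,cv2
from rig import bot,optics
def cam(n):
    c=optics.camera_info(n);K=np.array([[c['fx'],0,c['cx']],[0,c['fy'],c['cy']],[0,0,1.]])
    R,_=cv2.Rodrigues(c['rvec']);return K,c['dist_coeffs'],R,c['tvec'],c['rvec']
def ray(n,uv,z):
    K,D,R,t,_=cam(n);u=cv2.undistortPoints(np.array(uv,float).reshape(-1,1,2),K,D).reshape(-1,2)
    d=np.c_[u,np.ones(len(u))]@R; C=-R.T@t
    return C+d*((z-C[2])/d[:,2])[:,None]
def proj(n,P):
    K,D,R,t,r=cam(n);return cv2.projectPoints(np.array(P,float).reshape(-1,1,3),r,t,K,D)[0].reshape(-1,2)
def cloud(n,d):
    h,w=d.shape;K,D,R,t,_=cam(n);g=np.stack(np.meshgrid(np.arange(w),np.arange(h)),-1).reshape(-1,1,2).astype(float)
    u=cv2.undistortPoints(g,K,D).reshape(-1,2);X=np.c_[u,np.ones(len(u))]*d.reshape(-1,1)
    return ((X-t)@R).reshape(h,w,3)
E
python3 - <<'E'
from h import *
t=np.load('top0.npz');s=np.load('side0.npz')
c=t['p'][130:280,160:410,::-1];cv2.imwrite('pics/topc.png',cv2.resize(c,None,fx=3.2,fy=3.2,interpolation=cv2.INTER_CUBIC))
c=s['p'][130:290,210:410,::-1];cv2.imwrite('pics/sidec.png',cv2.resize(c,None,fx=3.7,fy=3.7,interpolation=cv2.INTER_CUBIC))
for n,z in(('top',t),('side',s)):
    X=cloud(n,z['d']);print(n,(z['d']>0).mean())
    Z=X[...,2]; 
    pts={'top':[(283,236),(344,234),(290,197),(349,155),(349,197),(289,157),(250,180),(214,222)],'side':[(267,174),(277,220),(310,168),(379,229),(327,238),(357,193)]}[n]
    for u,v in pts: print(u,v,X[v,u].round(3))
K,D,R,tv,_=cam('top');print(-R.T@tv)
K,D,R,tv,_=cam('side');print(-R.T@tv)
E
```

```text
top 0.99621484375
283 236 [0.456 0.089 0.085]
344 234 [ 0.461 -0.074  0.067]
290 197 [0.559 0.069 0.097]
349 155 [ 0.691 -0.097  0.031]
349 197 [ 0.57  -0.094  0.021]
289 157 [0.694 0.079 0.009]
250 180 [0.628 0.195 0.002]
214 222 [0.504 0.296 0.011]
side 0.99591015625
267 174 [0.463 0.089 0.086]
277 220 [ 0.465 -0.077  0.067]
310 168 [0.565 0.065 0.106]
379 229 [ 0.693 -0.101  0.031]
327 238 [ 0.573 -0.101  0.021]
357 193 [0.693 0.081 0.01 ]
[ 0.39018847 -0.00818159  1.074738  ]
[ 0.37115569 -0.91127538  0.68481214]
```

View pics/topc.png

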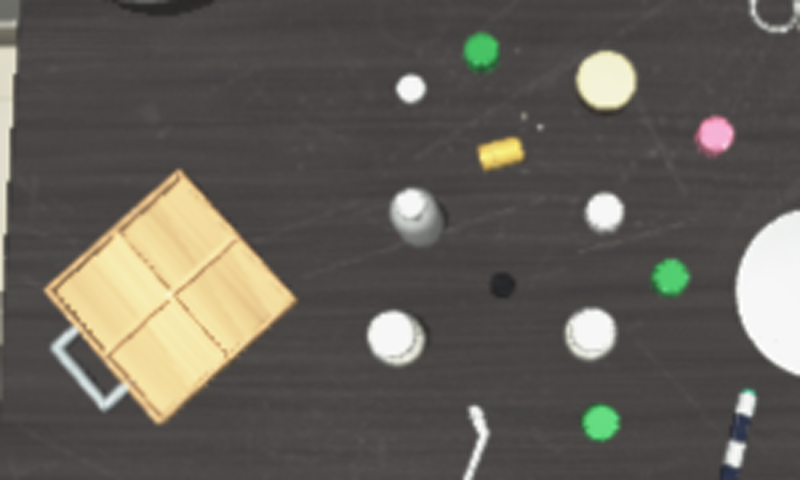

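View pics/sidec.png

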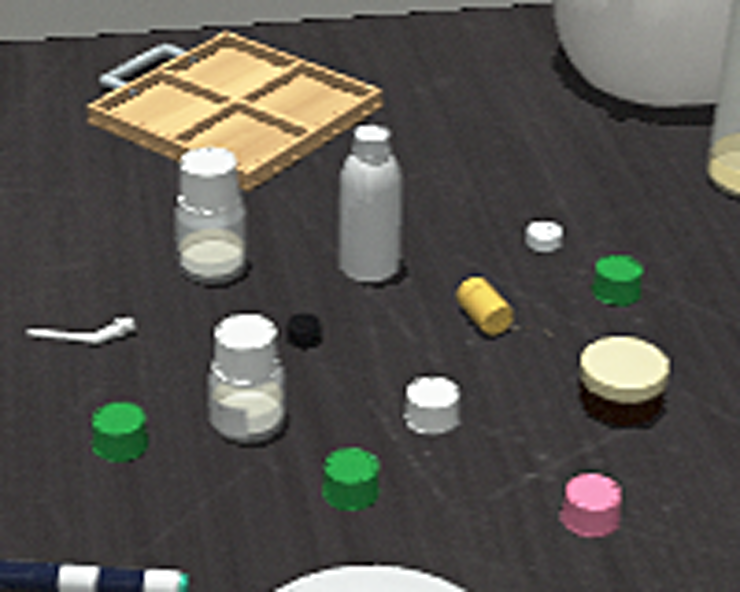

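Candidates by pixel (top / side image):
- **Vials:** (283,236)/(267,174) reads 85 mm high, so it is the tall vial. (344,234)/(277,220) reads 67 mm, so it is the short one.
- **White caps:** (349,197)/(327,238) reads 21 mm, so it is the large cap. (289,157)/(357,193) reads about 10 mm, so it is the small cap.
- **Flask:** (290,197), about 106 mm.
- **Jar:** (349,155), 31 mm with a cream lid.

The tray's handle points to the lower left in the top view. The two crops above confirm this. Next come the precise positions.

```bash
cat > meas.py <<'E'
from h import *
def top_centre(n,p,seed,z,r,lo):
    """centroid of bright/cream blob of the top face near the seed, in mm-plane at height z"""
    hsv=cv2.cvtColor(p,cv2.COLOR_RGB2HSV); m=(hsv[...,2]>lo).astype(np.uint8)
    k=np.zeros_like(m);cv2.circle(k,seed,r,1,-1);m&=k
    nl,lab,st,ce=cv2.connectedComponentsWithStats(m); i=1+np.argmax(st[1:,4])
    c=max(cv2.findContours((lab==i).astype(np.uint8),0,1)[0],key=cv2.contourArea).reshape(-1,2)
    W=ray(n,c,z)[:,:2]; (x,y),R=cv2.minEnclosingCircle((W*1000).astype(np.float32))
    return ce[i].round(1),(ray(n,ce[i],z)[0,:2]*1000).round(1),np.round([x,y,2*R],1),st[i]
E
python3 - <<'E'
from meas import *
t=np.load('top0.npz')['p'];s=np.load('side0.npz')['p']
for nm,ts,ss,z,lo in(('flask',(289,193),(310,166),.106,225),('tall',(282,235),(267,174),.085,225),('jar',(349,155),(379,229),.032,190),('lcap',(349,197),(327,236),.020,200),('short',(344,233),(276,220),.068,225),('scap',(289,158),(357,193),.012,200)):
    print(nm); print('  top ',*top_centre('top',t,ts,z,14,lo)); print('  side',*top_centre('side',s,ss,z,14,lo))
hsv=cv2.cvtColor(t,cv2.COLOR_RGB2HSV); m=cv2.inRange(hsv,(8,60,90),(28,255,255)); m[:, :165]=0;m[:,260:]=0;m[:175]=0;m[270:]=0
c=max(cv2.findContours(m,0,1)[0],key=cv2.contourArea).reshape(-1,2)
W=(ray('top',c,.016)[:,:2]*1000).astype(np.float32); r=cv2.minAreaRect(W);print('tray',r,cv2.boxPoints(r).round(1))
hsv=cv2.cvtColor(s,cv2.COLOR_RGB2HSV); m=cv2.inRange(hsv,(8,60,90),(28,255,255)); m[:, :230]=0;m[:,318:]=0;m[:130]=0;m[182:]=0
c=max(cv2.findContours(m,0,1)[0],key=cv2.contourArea).reshape(-1,2)
W=(ray('side',c,.016)[:,:2]*1000).astype(np.float32); r=cv2.minAreaRect(W);print('tray side',r)
E
```

```text
flask
  top  [287.7 193.3] [567.3  74.6] [567.7  74.6  20.8] [284 190   8   8  48]
  side [301.7 158.2] [553.7 116.6] [553.7 111.3  45.2] [297 155  12   9  44]
tall
  top  [281.8 234. ] [461.6  92.2] [461.8  92.7  36.1] [275 228  14  13 144]
  side [268.4 169. ] [469.5 113. ] [472.1 117.1  83.8] [255 160  26  17 246]
jar
  top  [349.  154.4] [693.  -96.4] [692.9 -96.4  52.1] [340 146  18  18 242]
  side [378.4 227.6] [692.2 -97.3] [692.7 -97.7  52.9] [367 221  24  14 256]
lcap
  top  [348.5 195.4] [574.5 -92.7] [574.4 -92.6  29.9] [344 191  10  10  86]
  side [326.6 235.8] [574.2 -91.5] [574.  -91.3  30. ] [320 232  14   8  87]
short
  top  [344.8 232.7] [464.  -76.1] [463.  -76.   35.2] [339 227  12  12 123]
  side [275.9 219.3] [463.4 -75.4] [463.1 -75.2  34. ] [268 215  16   9 109]
scap
  top  [287.9 157.2] [692.8  82.3] [692.3  82.   23.8] [284 154   9   8  50]
  side [356.8 191.9] [693.1  83.6] [693.4  83.6  22.7] [353 190   9   5  34]
tray ((503.80316162109375, 299.072265625), (168.99961853027344, 167.96588134765625), 41.86347198486328) [[384.8 305.2]
 [496.9 180.1]
 [622.8 292.9]
 [510.7 418. ]]
tray side ((502.1754455566406, 291.9667663574219), (183.25082397460938, 181.4195556640625), 42.103519439697266)
```

Run:
```python
from meas import *
t=np.load('top0.npz');s=np.load('side0.npz')
print(top_centre('side',s['p'],(310,166),.106,7,225));print(top_centre('side',s['p'],(266,172),.085,11,235))
print(ray('top',[(213.75,222.2)],.016)*1000)
print(ray('side',[(210+238/3.7-.4,130+105/3.7-.4)],.016)*1000)
# tray by depth: points 0.012..0.02 high
for n,z in(('top',t),('side',s)):
    X=cloud(n,z['d']);m=(X[...,2]>.011)&(X[...,2]<.022)&(abs(X[...,0]-.503)<.13)&(abs(X[...,1]-.297)<.13)
    P=(X[m][:,:2]*1000).astype(np.float32);print(n,m.sum(),cv2.minAreaRect(P),np.median(X[m][:,2]))
c=t['p'][175:270,165:265,::-1];cv2.imwrite('pics/tray.png',cv2.resize(c,None,fx=6,fy=6,interpolation=cv2.INTER_CUBIC))
c=s['p'][130:185,225:325,::-1];cv2.imwrite('pics/trays.png',cv2.resize(c,None,fx=8,fy=8,interpolation=cv2.INTER_CUBIC))
```

```text
(array([309.8, 165.6]), array([566.8,  77. ]), array([567.1,  77.6,  20.4]), array([306, 164,   9,   4,  28], dtype=int32))
(array([266.2, 170.5]), array([463.5, 106.9]), array([464.3, 114.4,  71.2]), array([259, 162,  15,  15, 129], dtype=int32))
[[502.60142653 295.16008437  16.        ]]
[[503.66016096 290.7215788   16.        ]]
top 711 ((494.1733703613281, 311.00360107421875), (166.01055908203125, 195.25357055664062), 42.379459381103516) 0.014549736099068167
side 677 ((492.728271484375, 310.4635009765625), (169.74383544921875, 197.33282470703125), 42.15256118774414) 0.015205695983336367
```

View pics/tray.png

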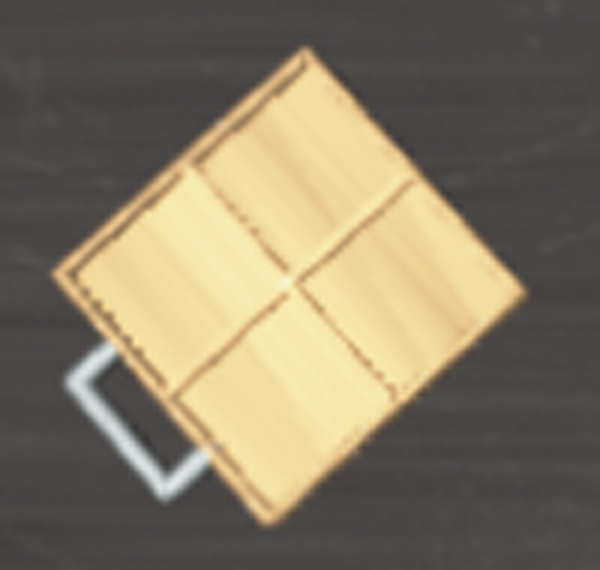

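View pics/trays.png

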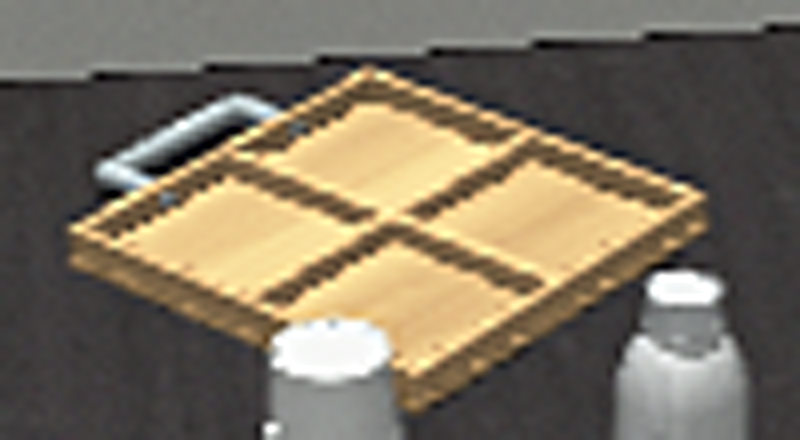

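Run:
```python
from meas import *
f=lambda L,s,ox,oy:[((u+.5)/s-.5+ox,(v+.5)/s-.5+oy) for u,v in L]
A=ray('top',f([(308,46),(53,271),(527,292),(268,524),(292,282)],6,165,175),.016)*1000
B=ray('side',f([(369,66),(68,230),(707,195),(410,378),(395,221)],8,225,130),.016)*1000
for P in(A,B):
    print(P[:,:2].round(1)); 
    c=P[:4].mean(0)[:2];print('mean',c)
# yaw
print(np.degrees(np.arctan2(*(A[0]-A[1])[[1,0]])),np.degrees(np.arctan2(*(A[2]-A[3])[[1,0]])))
s=np.load('side0.npz')['p']
print('tall side top',ray('side',f([(331,349)],8,225,130),.085)*1000,'flask',ray('side',f([(684,289)],8,225,130),.106)*1000)
for n in('top','side'): print(n,proj(n,[[.562,.075,.106],[.463,.092,.085]]))
```

```text
[[619.6 292.6]
 [510.9 414. ]
 [498.3 183.4]
 [389.9 305. ]
 [504.4 296.7]]
mean [504.68921389 298.72930937]
[[509.9 419.7]
 [388.6 307.4]
 [619.  296.6]
 [495.6 186.4]
 [504.3 295.4]]
mean [503.2558801  302.52581246]
-48.15946617973259 -48.28920599338239
tall side top [[461.25506725  94.01811258  85.        ]] flask [[567.29091625  76.72343556 106.        ]]
top [[287.58209784 195.28992069]
 [281.8789576  233.48237734]]
side [[308.04897014 166.21546367]
 [266.74517154 173.54623927]]
```

```bash
cat > go.py <<'E'
import sys
from h import *
# usage: go.py x y z(mm TCP) yaw_deg  -> shift in tool axes
s=bot.read_state();x,y,z,yaw=map(float,sys.argv[1:5]);r,p,w=s['ee_rot']
R=cv2.Rodrigues(np.array([0,0,w]))[0]@cv2.Rodrigues(np.array([r,0,0]))[0]
d=R.T@(np.array([x,y,z])-s['tcp_pos']*1000); dy=(yaw-np.degrees(w)+90)%180-90
print('tcp',(s['tcp_pos']*1000).round(1),'yaw',np.degrees(w).round(1),'q7',s['qpos'][6].round(2),'t',round(s['time_s'],2),'w',round(s['width']*87,1),'F',s['force'].round(1))
print('shift',d.round(1),'turn',-np.radians(dy).round(3))
E
python3 go.py 567.2 75.5 215 131.8
```

```text
tcp [229.9 634.1 214.1] yaw 160.1 q7 -0.08 t 0.1 w 86.7 F [ 0.2  0.8 -0.1]
shift [-5.075e+02 -4.102e+02 -2.000e-01] turn 0.494
```

```bash
python3 -m jog '[[-20,-17,0,0.02,87],[-65,-53,0,0.08,87],[-115,-93,0,0.13,87],[-165,-133,0,0.18,87],[-215,-174,0,0.23,87],[-265,-214,0,0.28,87],[-315,-255,0,0.33,87],[-365,-295,0,0.38,87],[-415,-335,0,0.43,87],[-460,-372,0,0.47,87],[-492,-398,0,0.49,87],[-507,-410,0,0.494,87]]' 15; python3 go.py 567.2 75.5 215 131.8
```

```text
time_s: 1.6
tcp_pos: [0.5678, 0.0728, 0.2148]
ee_rot: [-3.141, 0.001, 2.295]
force: [-0.0, 0.7, -0.0]
width: 1.002
tcp [567.8  72.8 214.8] yaw 131.5 q7 0.63 t 1.6 w 87.2 F [-0.   0.7 -0. ]
shift [ 2.4  1.4 -0.2] turn -0.006
```

```bash
python3 -m jog '[[2,1,15,0,87],[2,1,50,0,87],[2,1,80,0,87],[2,1,80,0,87],[2,1,80,0,87]]'; python3 go.py 567.2 75.5 65 131.8
python3 - <<'E'
from h import *
p,d=optics.read_camera('side');cv2.imwrite('pics/s1.png',cv2.resize(p[60:240,210:400,::-1],None,fx=3.3,fy=3.3))
E
```

```text
time_s: 2.22
tcp_pos: [0.5663, 0.0802, 0.1355]
ee_rot: [3.141, -0.0, 2.302]
force: [0.9, 0.8, 0.0]
width: 0.998
tcp [566.3  80.2 135.5] yaw 131.9 q7 0.65 t 2.23 w 86.8 F [0.9 0.8 0. ]
shift [-4.1 -2.6 70.5] turn 0.002
```

View pics/s1.png

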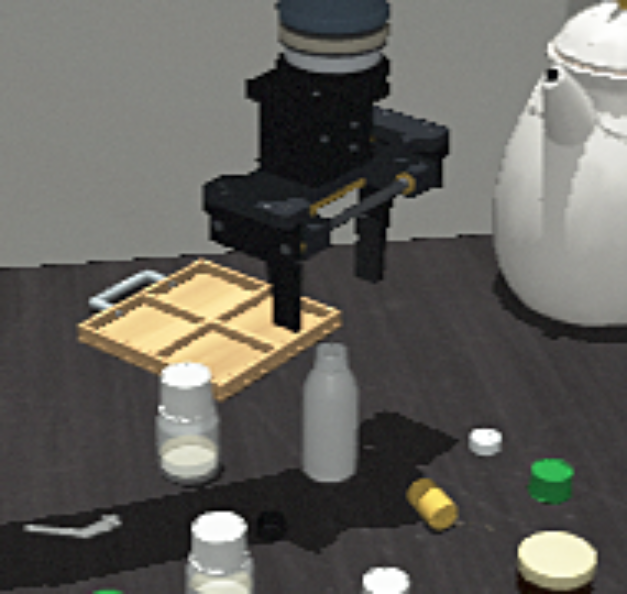

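```bash
python3 -m jog '[[-4,-3,0,0,87],[-4,-3,0,0,87],[-4,-3,0,0,87],[-4,-3,0,0,87]]'; python3 go.py 567.2 75.5 65 131.8;python3 -m jog '[[0,0,0,0,87],[0,0,0,0,87]]';python3 go.py 567.2 75.5 65 131.8
```

```text
time_s: 2.78
tcp_pos: [0.5668, 0.0736, 0.1352]
ee_rot: [3.141, -0.0, 2.3]
force: [0.5, 0.1, -0.1]
width: 0.998
tcp [566.8  73.6 135.2] yaw 131.8 q7 0.66 t 2.77 w 86.8 F [ 0.5  0.1 -0.1]
shift [ 1.2  1.5 70.2] turn -0.001
time_s: 3.02
tcp_pos: [0.5668, 0.0736, 0.135]
ee_rot: [-3.142, -0.0, 2.3]
force: [-0.6, 0.1, 0.4]
width: 0.995
tcp [566.8  73.6 135. ] yaw 131.8 q7 0.66 t 3.02 w 86.6 F [-0.6  0.1  0.4]
shift [ 1.1  1.6 70. ] turn -0.0
```

```bash
python3 -m jog '[[1,1.5,0,0,87],[1,1.5,15,0,87],[1,1.5,40,0,87],[1,1.5,60,0,87],[1,1.5,70,0,87],[1,1.5,70,0,87],[1,1.5,70,0,87]]'; python3 go.py 567.2 75.5 65 131.8
python3 - <<'E'
from h import *
p,d=optics.read_camera('side');cv2.imwrite('pics/s2.png',cv2.resize(p[80:240,230:390,::-1],None,fx=3.7,fy=3.7))
E
```

```text
time_s: 3.9
tcp_pos: [0.5678, 0.0753, 0.0655]
ee_rot: [3.141, 0.001, 2.3]
force: [0.4, 0.8, -0.4]
width: 0.999
tcp [567.8  75.3  65.5] yaw 131.8 q7 0.69 t 3.9 w 86.9 F [ 0.4  0.8 -0.4]
shift [ 0.5 -0.3  0.5] turn -0.001
```

View pics/s2.png

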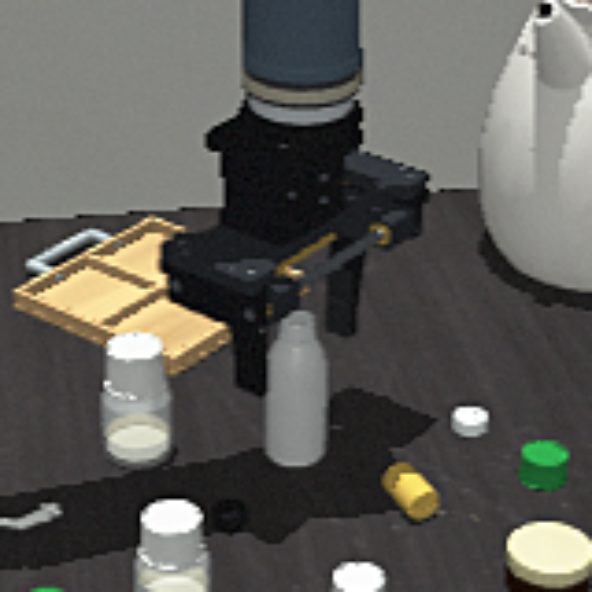

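The flask stands between the fingers (crop about (297,390)), with one finger at (250,360) and the other at (343,300). Closing on it now.

```bash
python3 -m jog '[[0,0,0,0,55],[0,0,0,0,45],[0,0,0,0,42],[0,0,0,0,38],[0,0,0,0,34],[0,0,0,0,30],[0,0,0,0,30],[0,0,0,0,30],[0,0,0,0,30],[0,0,0,0,30]]' 15;  python3 go.py 567.2 75.5 65 131.8
```

```text
time_s: 5.2
tcp_pos: [0.5672, 0.0753, 0.065]
ee_rot: [3.142, -0.0, 2.3]
force: [0.5, 1.0, -0.2]
width: 0.43
tcp [567.2  75.3  65. ] yaw 131.8 q7 0.69 t 5.2 w 37.4 F [ 0.5  1.  -0.2]
shift [0.2 0.1 0. ] turn -0.001
```

```bash
python3 -m jog '[[0,0,-3,0,30],[0,0,-10,0,30],[0,0,-25,0,30],[0,0,-45,0,30],[0,0,-70,0,30],[0,0,-95,0,30],[0,0,-110,0,30],[0,0,-115,0,30],[0,0,-115,0,30]]';  python3 go.py 560.3 294.9 180 131.8
python3 - <<'E'
from h import *
p,d=optics.read_camera('side');cv2.imwrite('pics/s3.png',cv2.resize(p[20:220,210:410,::-1],None,fx=3,fy=3))
E
```

```text
time_s: 6.32
tcp_pos: [0.567, 0.0753, 0.1799]
ee_rot: [-3.141, -0.0, 2.3]
force: [0.2, 0.4, -0.2]
width: 0.429
tcp [567.   75.3 179.9] yaw 131.8 q7 0.64 t 6.33 w 37.3 F [ 0.2  0.4 -0.2]
shift [ 1.683e+02  1.413e+02 -1.000e-01] turn -0.0
```

View pics/s3.png

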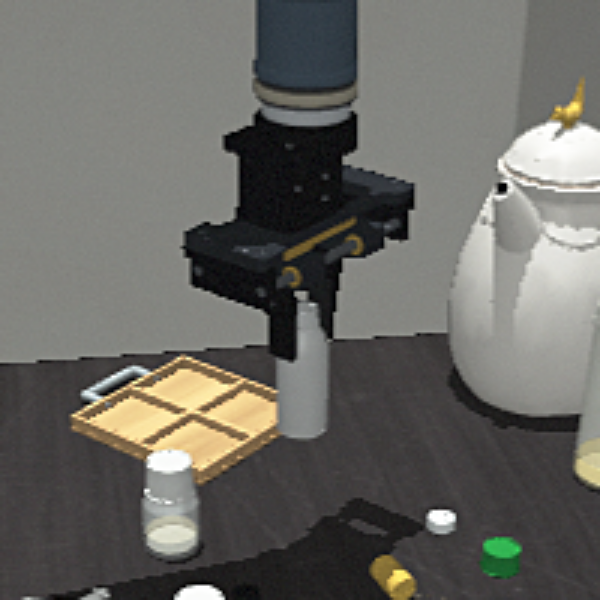

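```bash
python3 - <<'E'
from h import *
for n in('top','side'):
    X=cloud(n,np.load(n+'0.npz')['d']);m=(X[...,2]>.05)&(X[...,2]<.4)&(X[...,1]>.1)&(X[...,1]<.5)&(X[...,0]<1)&(X[...,0]>.58)
    P=X[m];print(n,m.sum(),P.min(0),np.percentile(P,1,axis=0))
E
python3 -m jog '[[8,7,0,0,30],[25,21,0,0,30],[50,42,0,0,30],[80,67,0,0,30],[110,92,0,0,30],[135,113,0,0,30],[155,130,0,0,30],[165,139,0,0,30],[168,141,0,0,30],[168,141,0,0,30],[168,141,0,0,30],[168,141,0,0,30]]';  python3 go.py 560.3 294.9 180 131.8
```

```text
top 13991 [0.76708485 0.10005539 0.05008614] [0.77200765 0.10651717 0.05584544]
side 13088 [0.76537363 0.10003963 0.05000843] [0.77062805 0.10457311 0.05514963]
time_s: 7.88
tcp_pos: [0.5607, 0.2936, 0.1802]
ee_rot: [3.142, 0.0, 2.298]
force: [0.4, 0.2, -0.4]
width: 0.432
tcp [560.7 293.6 180.2] yaw 131.7 q7 0.28 t 7.88 w 37.6 F [ 0.4  0.2 -0.4]
shift [1.3 0.6 0.2] turn -0.002
```

```bash
python3 -m jog '[[1,0.5,10,0,30],[1,0.5,30,0,30],[1,0.5,55,0,30],[1,0.5,75,0,30],[1,0.5,88,0,30],[1,0.5,91,0,30],[1,0.5,91,0,30],[1,0.5,91,0,30]]';  python3 go.py 560.3 294.9 69 131.8
python3 - <<'E'
from h import *
p,d=optics.read_camera('side');cv2.imwrite('pics/s4.png',cv2.resize(p[60:200,210:370,::-1],None,fx=4,fy=4))
p,d=optics.read_camera('top');cv2.imwrite('pics/t4.png',cv2.resize(p[150:290,140:300,::-1],None,fx=4,fy=4))
E
```

```text
time_s: 8.88
tcp_pos: [0.5607, 0.2959, 0.0899]
ee_rot: [3.14, 0.0, 2.3]
force: [-0.4, 0.3, 0.0]
width: 0.434
tcp [560.7 295.9  89.9] yaw 131.8 q7 0.3 t 8.88 w 37.8 F [-0.4  0.3  0. ]
shift [-0.4 -1.  20.9] turn -0.001
```

View pics/s4.png

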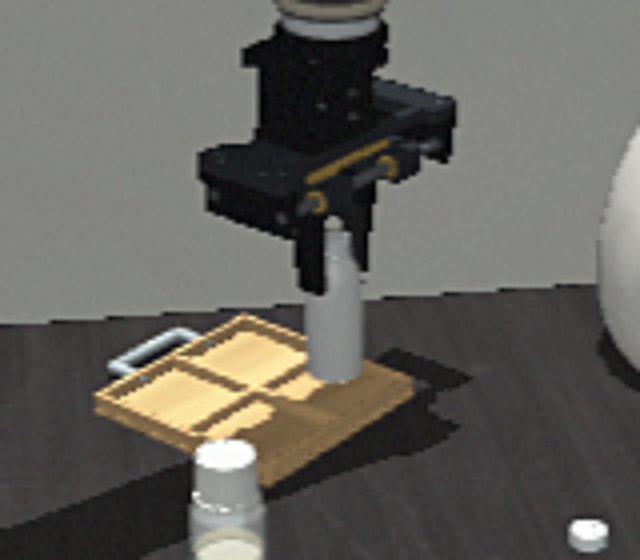

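View pics/t4.png

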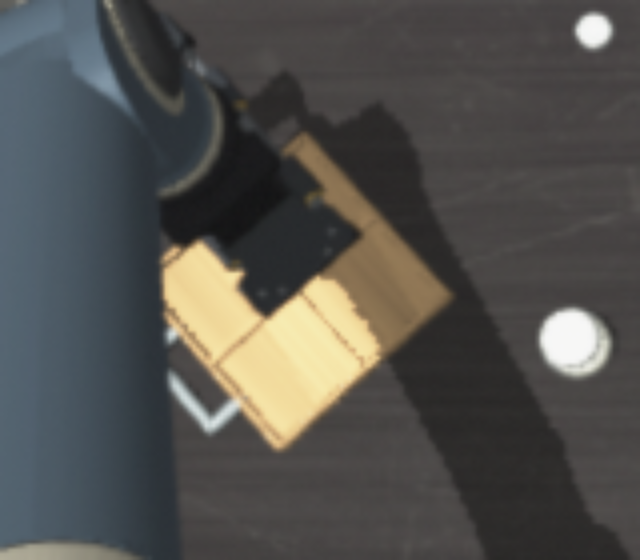

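```bash
python3 -m jog '[[0,0,6,0,30],[0,-0.5,12,0,30],[0,-0.5,16,0,30],[0,-0.5,18,0,30],[0,-0.5,19,0,30],[0,-0.5,20,0,30],[0,-0.5,20.5,0,30],[0,-0.5,21,0,30],[0,-0.5,21,0,30]]';  python3 go.py 560.3 294.9 69 131.8
```

```text
time_s: 10.1
tcp_pos: [0.5603, 0.2953, 0.0697]
ee_rot: [3.141, 0.0, 2.3]
force: [-2.2, -1.9, 8.1]
width: 0.433
tcp [560.3 295.3  69.7] yaw 131.8 q7 0.31 t 10.1 w 37.7 F [-2.2 -1.9  8.1]
shift [-0.3 -0.3  0.7] turn -0.001
```

Contact: 8 N upward, so the flask is on the floor. Releasing.

```bash
python3 -m jog '[[0,0,-0.3,0,40],[0,0,-0.5,0,46],[0,0,-0.5,0,52],[0,0,-0.5,0,58],[0,0,-0.5,0,66],[0,0,-0.5,0,70],[0,0,-0.5,0,70],[0,0,-0.5,0,70]]';  python3 -m jog '[[0,0,-8,0,70],[0,0,-30,0,70],[0,0,-65,0,70],[0,0,-100,0,70],[0,0,-125,0,70],[0,0,-130,0,70],[0,0,-130,0,70]]'
python3 go.py 462 93 200 41.8
python3 - <<'E'
from h import *
p,d=optics.read_camera('side');cv2.imwrite('pics/s5.png',cv2.resize(p[90:200,220:340,::-1],None,fx=5,fy=5))
E
```

```text
time_s: 11.1
tcp_pos: [0.5598, 0.2953, 0.0685]
ee_rot: [3.142, -0.0, 2.3]
force: [-0.5, -1.1, 0.8]
width: 0.8
time_s: 11.98
tcp_pos: [0.5595, 0.2951, 0.1983]
ee_rot: [-3.141, -0.0, 2.3]
force: [0.7, 0.8, 0.3]
width: 0.801
tcp [559.5 295.1 198.3] yaw 131.8 q7 0.28 t 11.97 w 69.7 F [0.7 0.8 0.3]
shift [ -85.8 -207.4   -1.6] turn 1.57
```

View pics/s5.png

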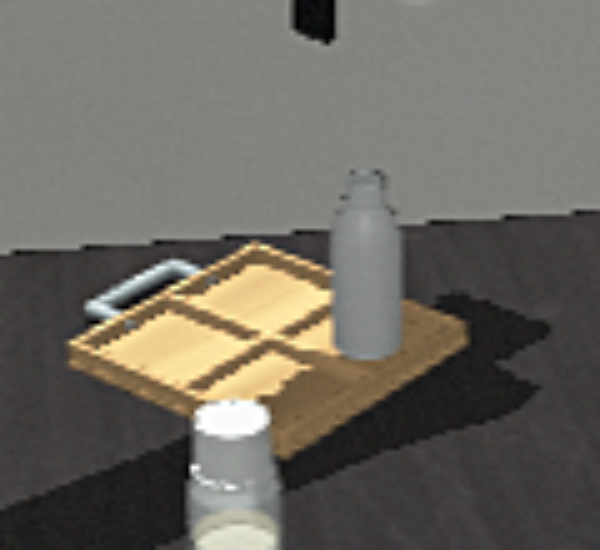

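The flask stands upright in the back-left compartment (crop (365,280)). Next is the tall vial, with the jaws turned along tray x.

```bash
python3 -m jog '[[-4,-10,0,0.08,80],[-14,-35,0,0.22,87],[-24,-60,0,0.37,87],[-34,-85,0,0.52,87],[-44,-108,0,0.67,87],[-54,-132,0,0.82,87],[-63,-155,0,0.97,87],[-70,-172,0,1.12,87],[-76,-187,0,1.27,87],[-81,-197,0,1.4,87],[-85,-204,0,1.5,87],[-86,-207,0,1.57,87]]'; python3 -m jog '[[0,0,0,0,87],[0,0,0,0,87]]'; python3 go.py 462 93 44 41.8
```

```text
time_s: 13.52
tcp_pos: [0.4617, 0.0925, 0.1974]
ee_rot: [-3.141, 0.002, 0.727]
force: [-0.4, -0.3, -0.1]
width: 0.995
time_s: 13.78
tcp_pos: [0.4624, 0.0933, 0.198]
ee_rot: [-3.141, 0.001, 0.731]
force: [-0.0, 0.6, 0.8]
width: 0.996
tcp [462.4  93.3 198. ] yaw 41.9 q7 -1.0 t 13.78 w 86.6 F [-0.   0.6  0.8]
shift [ -0.5   0.  154. ] turn 0.002
```

```bash
python3 -m jog '[[0,0,15,0,87],[0,0,45,0,87],[0,0,80,0,87],[0,0,110,0,87],[0,0,135,0,87],[0,0,150,0,87],[0,0,154,0,87],[0,0,154,0,87],[0,0,154,0,87]]'; python3 go.py 462 93 44 41.8
python3 - <<'E'
from h import *
p,d=optics.read_camera('side');cv2.imwrite('pics/s6.png',cv2.resize(p[100:240,200:360,::-1],None,fx=4,fy=4))
E
```

```text
time_s: 14.9
tcp_pos: [0.4634, 0.0934, 0.0453]
ee_rot: [3.141, -0.002, 0.73]
force: [0.3, 0.8, 0.1]
width: 0.999
tcp [463.4  93.4  45.3] yaw 41.8 q7 -0.79 t 14.9 w 86.9 F [0.3 0.8 0.1]
shift [-1.3 -0.6  1.2] turn 0.0
```

View pics/s6.png

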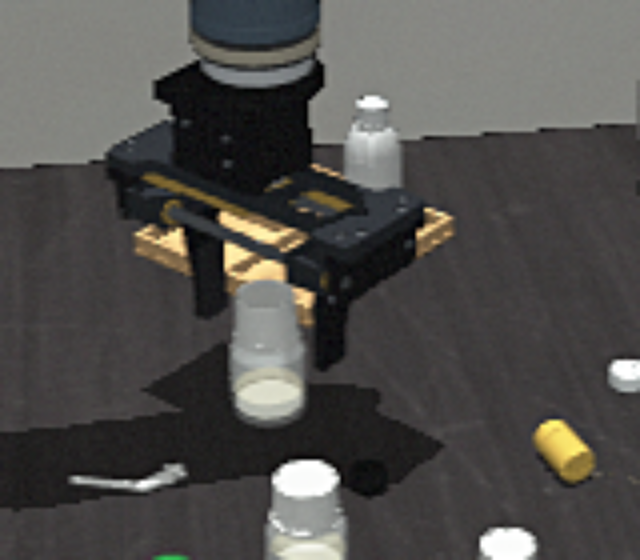

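The vial (crop (268,350)) sits between the two fingers, with tips at (207,310) and (330,360). Closing.

```bash
python3 -m jog '[[-1,0,1,0,60],[-1,0,1,0,52],[-1,0,1,0,48],[-1,0,1,0,44],[-1,0,1,0,40],[-1,0,1,0,36],[-1,0,1,0,34],[-1,0,1,0,34],[-1,0,1,0,34],[-1,0,1,0,34]]' 15;  python3 go.py 462 93 44 41.8; python3 -m jog '[[0,0,-3,0,34],[0,0,-10,0,34],[0,0,-25,0,34],[0,0,-45,0,34],[0,0,-70,0,34],[0,0,-95,0,34],[0,0,-120,0,34],[0,0,-135,0,34],[0,0,-140,0,34],[0,0,-140,0,34]]'; python3 go.py 501.4 242.2 184 41.8
```

```text
time_s: 16.2
tcp_pos: [0.4619, 0.0926, 0.0435]
ee_rot: [-3.141, 0.0, 0.73]
force: [0.4, -0.5, 0.2]
width: 0.43
tcp [461.9  92.6  43.5] yaw 41.8 q7 -0.79 t 16.2 w 37.4 F [ 0.4 -0.5  0.2]
shift [ 0.3 -0.2 -0.5] turn 0.0
time_s: 17.45
tcp_pos: [0.4617, 0.0926, 0.1834]
ee_rot: [-3.141, 0.0, 0.73]
force: [0.3, 0.0, -0.8]
width: 0.434
tcp [461.7  92.6 183.4] yaw 41.8 q7 -0.98 t 17.45 w 37.8 F [ 0.3  0.  -0.8]
shift [129.3 -85.   -0.6] turn 0.0
```

Run:
```python
from h import *
p,d=optics.read_camera('side');cv2.imwrite('pics/s7.png',cv2.resize(p[40:240,180:380,::-1],None,fx=3,fy=3))
```

```text
(no output)
```

View pics/s7.png

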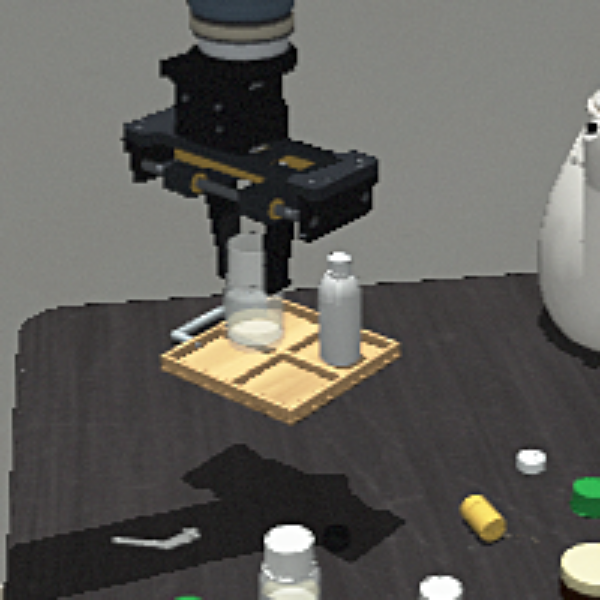

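```bash
python3 -m jog '[[6,-4,0,0,34],[20,-13,0,0,34],[42,-27,0,0,34],[66,-43,0,0,34],[90,-59,0,0,34],[110,-72,0,0,34],[124,-81,0,0,34],[129,-85,0,0,34],[129,-85,0,0,34],[129,-85,0,0,34]]'; python3 -m jog '[[0,0,10,0,34],[0,0,30,0,34],[0,0,55,0,34],[0,0,80,0,34],[0,0,98,0,34],[0,0,105,0,34],[0,0,105,0,34],[0,0,105,0,34]]'; python3 go.py 501.4 242.2 48 41.8
python3 - <<'E'
from h import *
p,d=optics.read_camera('side');cv2.imwrite('pics/s8.png',cv2.resize(p[70:200,210:350,::-1],None,fx=4,fy=4))
p,d=optics.read_camera('top');cv2.imwrite('pics/t8.png',cv2.resize(p[150:290,140:300,::-1],None,fx=4,fy=4))
E
```

```text
time_s: 18.75
tcp_pos: [0.5014, 0.2408, 0.1836]
ee_rot: [3.142, 0.0, 0.728]
force: [0.1, 0.0, -0.7]
width: 0.434
time_s: 19.75
tcp_pos: [0.5021, 0.2421, 0.0793]
ee_rot: [3.141, -0.002, 0.73]
force: [0.0, -0.1, 0.5]
width: 0.431
tcp [502.1 242.1  79.3] yaw 41.8 q7 -1.08 t 19.75 w 37.5 F [ 0.  -0.1  0.5]
shift [-0.5 -0.5 31.3] turn 0.0
```

View pics/s8.png

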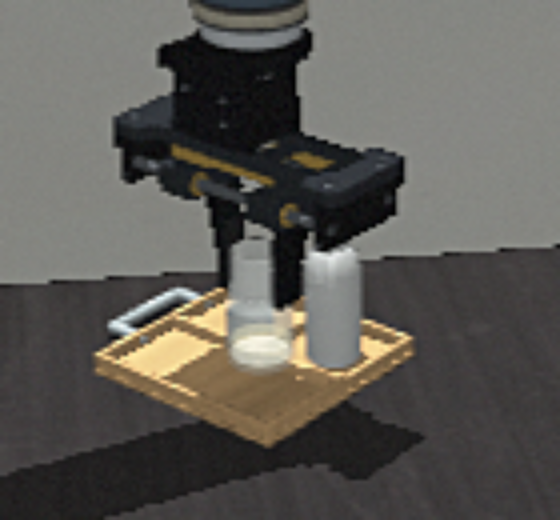

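View pics/t8.png

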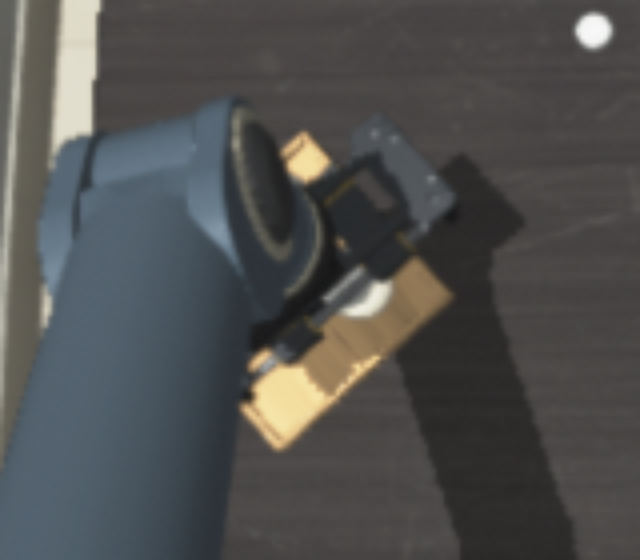

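Run:
```python
from h import *
c=np.array([.5021,.2421]);x=np.array([.745,.667])/1;y=np.array([.667,-.745])
P=[[*c,.12],[*c,.135]]+[[*(c+a*.0375*x+b*.095*y),z] for z in(.135,.2) for a in(1,-1) for b in(1,-1)]+[[.560,.295,.11]]
print(((proj('top',P)-[140,150])*4).round(0))
print(((proj('side',P)-[210,70])*4).round(0))
p,d=optics.read_camera('top');X=cloud('top',d)
m=(X[...,2]>.12)&(X[...,2]<.26)&(X[...,0]>.44)&(X[...,0]<.66)&(X[...,1]>.1)&(X[...,1]<.4)
Q=X[m];u=(Q[:,:2]-c)@x*1000;v=(Q[:,:2]-c)@y*1000
for a in range(120,260,15):
    k=(Q[:,2]*1000>a)&(Q[:,2]*1000<a+15)
    if k.sum()>10: print(a,k.sum(),np.percentile(u[k],[2,98]).round(),np.percentile(v[k],[2,98]).round())
```

```text
[[331. 272.]
 [325. 270.]
 [399. 128.]
 [175. 326.]
 [475. 213.]
 [250. 414.]
 [376. 106.]
 [136. 318.]
 [457. 196.]
 [215. 412.]
 [258. 188.]]
[[258. 250.]
 [257. 230.]
 [406. 250.]
 [190. 174.]
 [333. 291.]
 [114. 210.]
 [407. 157.]
 [185.  86.]
 [333. 195.]
 [107. 118.]
 [332. 224.]]
150 15 [-38. -10.] [-42.  84.]
165 289 [-38.  36.] [-58.  69.]
180 237 [-38.  34.] [-50.  91.]
195 534 [-35.  34.] [-29.  95.]
240 33 [-37. -30.] [-45.  16.]
255 49 [-37.  -0.] [-43.  37.]
```

```bash
python3 -m jog '[[0,0,5,0,34],[0,0,12,0,34],[0,0,19,0,34],[0,0,24,0,34],[0,0,27,0,34],[0,0,28.5,0,34],[0,0,29.5,0,34],[0,0,29.5,0,34]]';python3 go.py 501.4 242.2 48 41.8
```

```text
time_s: 20.9
tcp_pos: [0.5015, 0.242, 0.0491]
ee_rot: [-3.142, -0.0, 0.73]
force: [0.6, -0.3, -0.9]
width: 0.43
tcp [501.5 242.   49.1] yaw 41.8 q7 -1.05 t 20.9 w 37.4 F [ 0.6 -0.3 -0.9]
shift [ 0.1 -0.2  1.1] turn 0.0
```

```bash
python3 -m jog '[[0,0,0.5,0,34],[0,0,1,0,34],[0,0,1.3,0,34],[0,0,1.3,0,34]]';python3 go.py 501.4 242.2 48 41.8
```

```text
time_s: 21.4
tcp_pos: [0.5017, 0.2421, 0.0485]
ee_rot: [-3.141, -0.001, 0.73]
force: [-0.9, -0.1, 5.9]
width: 0.433
tcp [501.7 242.1  48.5] yaw 41.8 q7 -1.05 t 21.4 w 37.7 F [-0.9 -0.1  5.9]
shift [-0.2 -0.3  0.5] turn 0.0
```

```bash
python3 -m jog '[[0,0,-0.3,0,40],[0,0,-0.5,0,46],[0,0,-0.5,0,52],[0,0,-0.5,0,58],[0,0,-0.5,0,66],[0,0,-0.5,0,72],[0,0,-0.5,0,72],[0,0,-0.5,0,72]]';  python3 -m jog '[[0,0,-8,0,72],[0,0,-30,0,72],[0,0,-65,0,72],[0,0,-100,0,72],[0,0,-125,0,72],[0,0,-135,0,72],[0,0,-150,0,72],[0,0,-150,0,72]]'
python3 go.py 692.7 -96.8 200 131.8
python3 - <<'E'
from h import *
p,d=optics.read_camera('side');cv2.imwrite('pics/s9.png',cv2.resize(p[90:200,220:340,::-1],None,fx=5,fy=5))
E
```

```text
time_s: 22.4
tcp_pos: [0.5014, 0.242, 0.0482]
ee_rot: [-3.142, -0.0, 0.73]
force: [-0.2, 0.2, -0.2]
width: 0.824
time_s: 23.4
tcp_pos: [0.5018, 0.2421, 0.1989]
ee_rot: [3.141, -0.001, 0.73]
force: [-0.2, 0.3, -0.4]
width: 0.826
tcp [501.8 242.1 198.9] yaw 41.8 q7 -1.17 t 23.4 w 71.9 F [-0.2  0.3 -0.4]
shift [-83.7 379.8  -1.1] turn -1.571
```

View pics/s9.png

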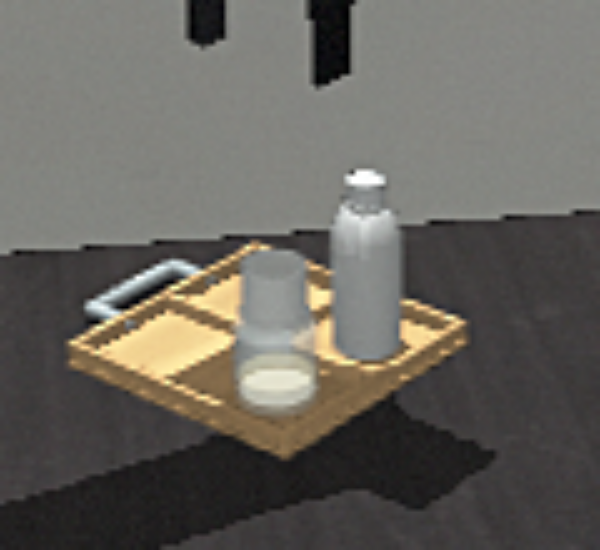

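The vial is upright in the back-right compartment (crop (275,340)). Before going for the jar I'll check the room around it.

Run:
```python
from h import *
c=np.array([.6927,-.0968]);y=np.array([.745,.667]);x=np.array([-.667,.745])
for n in('top','side'):
    X=cloud(n,np.load(n+'0.npz')['d']);m=(X[...,2]>.06)&(X[...,2]<.45)&(np.linalg.norm(X[...,:2]-c,axis=2)<.25)
    Q=X[m]*1000;u=(Q[:,:2]-c*1000)@x;v=(Q[:,:2]-c*1000)@y
    dx=np.maximum(abs(u)-38,0);dy=np.maximum(abs(v)-95,0);D=np.hypot(dx,dy);i=np.argsort(D)[[0,20,100]]
    print(n,m.sum(),D[i].round(),Q[i].round(),'radial',np.sort(np.hypot(u,v))[:3])
```

```text
top 2812 [50. 52. 57.] [[827. -95.  69.]
 [831. -92.  73.]
 [841. -83.  71.]] radial [126.94658198 127.05767486 127.32688851]
side 4563 [51. 56. 65.] [[ 823.  -99.   61.]
 [ 823. -107.  112.]
 [ 820. -121.   93.]] radial [127.90923221 127.94935699 127.98189685]
```

```bash
python3 -m jog '[[-4,18,0,-0.1,80],[-13,58,0,-0.26,87],[-22,98,0,-0.42,87],[-31,140,0,-0.58,87],[-40,182,0,-0.74,87],[-50,224,0,-0.9,87],[-59,266,0,-1.06,87],[-67,305,0,-1.22,87],[-74,337,0,-1.36,87],[-80,362,0,-1.48,87],[-83,376,0,-1.55,87],[-84,380,0,-1.57,87]]'; python3 -m jog '[[0,0,0,0,87],[0,0,0,0,87],[0,0,0,0,87]]'; python3 go.py 692.7 -96.8 30 131.8
```

```text
time_s: 24.95
tcp_pos: [0.6917, -0.0986, 0.1966]
ee_rot: [-3.14, -0.002, 2.298]
force: [0.6, 1.1, -0.2]
width: 1.0
time_s: 25.32
tcp_pos: [0.6921, -0.0963, 0.1982]
ee_rot: [3.141, -0.0, 2.301]
force: [-0.4, 0.2, 0.4]
width: 1.002
tcp [692.1 -96.3 198.2] yaw 131.8 q7 0.94 t 25.32 w 87.1 F [-0.4  0.2  0.4]
shift [-8.000e-01  1.000e-01  1.682e+02] turn 0.0
```

```bash
python3 -m jog '[[-0.5,0,15,0,87],[-0.5,0,45,0,87],[-0.5,0,80,0,87],[-0.5,0,112,0,87],[-0.5,0,140,0,87],[-0.5,0,158,0,87],[-0.5,0,166,0,87],[-0.5,0,168,0,87],[-0.5,0,168,0,87],[-0.5,0,168,0,87]]'; python3 go.py 692.7 -96.8 30 131.8
python3 - <<'E'
from h import *
p,d=optics.read_camera('side');cv2.imwrite('pics/s10.png',cv2.resize(p[130:270,300:460,::-1],None,fx=4,fy=4))
E
```

```text
time_s: 26.58
tcp_pos: [0.6932, -0.0977, 0.0312]
ee_rot: [3.14, 0.001, 2.3]
force: [-0.7, -0.1, -0.1]
width: 1.0
tcp [693.2 -97.7  31.2] yaw 131.8 q7 0.98 t 26.57 w 87.0 F [-0.7 -0.1 -0.1]
shift [1.  0.3 1.2] turn -0.0
```

View pics/s10.png

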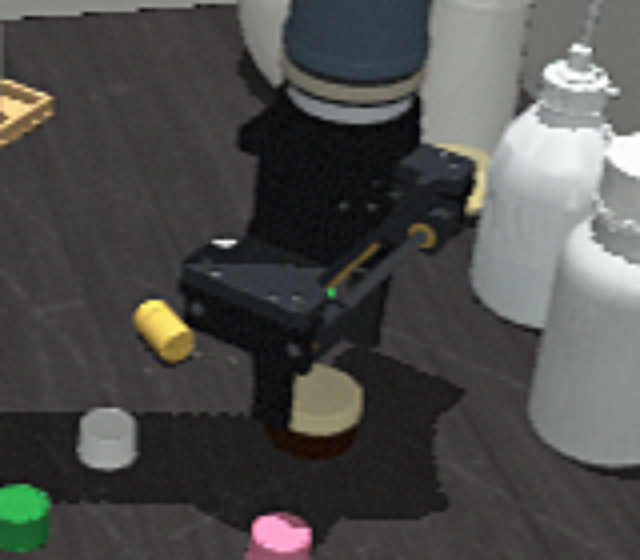

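```bash
python3 -m jog '[[0.5,0,1.5,0,75],[0.5,0,1.5,0,66],[0.5,0,1.5,0,60],[0.5,0,1.5,0,55],[0.5,0,1.5,0,50],[0.5,0,1.5,0,46],[0.5,0,1.5,0,44],[0.5,0,1.5,0,44],[0.5,0,1.5,0,44],[0.5,0,1.5,0,44]]' 15;  python3 go.py 692.7 -96.8 29.5 131.8; python3 -m jog '[[0,0,-3,0,44],[0,0,-10,0,44],[0,0,-25,0,44],[0,0,-45,0,44],[0,0,-60,0,44],[0,0,-60,0,44]]'; python3 go.py 507.6 353.8 170 131.8
python3 - <<'E'
from h import *
p,d=optics.read_camera('side');cv2.imwrite('pics/s11.png',cv2.resize(p[100:260,300:460,::-1],None,fx=3.7,fy=3.7))
E
```

```text
time_s: 27.88
tcp_pos: [0.6922, -0.0973, 0.0287]
ee_rot: [3.142, -0.0, 2.3]
force: [0.0, -0.6, 1.2]
width: 0.509
tcp [692.2 -97.3  28.7] yaw 131.8 q7 0.98 t 27.88 w 44.3 F [ 0.  -0.6  1.2]
shift [ 0.   0.7 -0.8] turn -0.001
time_s: 28.62
tcp_pos: [0.6935, -0.0975, 0.0911]
ee_rot: [3.139, 0.003, 2.3]
force: [-0.2, -0.5, 0.7]
width: 0.504
tcp [693.5 -97.5  91.1] yaw 131.8 q7 0.96 t 28.62 w 43.9 F [-0.2 -0.5  0.7]
shift [460.5 162.2 -78.5] turn -0.001
```

View pics/s11.png

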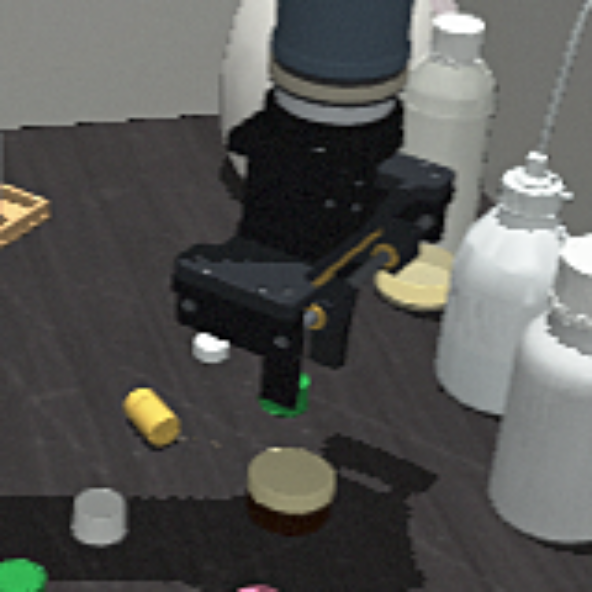

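The jar was not lifted: the jaws closed to the commanded 44 and it is still on the table. Measuring where it is now.

Run:
```python
from meas import *
p,d=optics.read_camera('side');print(top_centre('side',p,(379,229),.032,16,120))
X=cloud('side',d);print(X[222:238:3,379].round(4))
hsv=cv2.cvtColor(p,cv2.COLOR_RGB2HSV);print(hsv[220:240:2,379])
# gripper finger points
m=(X[...,2]>.07)&(X[...,2]<.14)&(np.linalg.norm(X[...,:2]-[.6935,-.0975],axis=2)<.1)
Q=X[m]*1000;x=np.array([-.667,.745]);y=np.array([.745,.667]);u=(Q[:,:2]-[693.5,-97.5])@x;v=(Q[:,:2]-[693.5,-97.5])@y
for a in range(70,140,10):
    k=(Q[:,2]>a)&(Q[:,2]<a+10)
    print(a,k.sum(),np.histogram(v[k],bins=np.arange(-60,61,5))[0],u[k].min().round() if k.any() else '')
```

```text
(array([378.2, 229.4]), array([ 690. , -103.6]), array([ 688.1, -102.5,   63.8]), array([368, 221,  22,  18, 319], dtype=int32))
[[ 0.6999 -0.0778  0.0325]
 [ 0.6965 -0.0887  0.0324]
 [ 0.6924 -0.1011  0.0337]
 [ 0.6905 -0.1081  0.0307]
 [ 0.6866 -0.1198  0.0318]
 [ 0.6865 -0.1221  0.0252]]
[[145  26  59]
 [ 27  62 132]
 [ 25  61 130]
 [ 26  58 133]
 [ 28  58 131]
 [ 27  58 132]
 [ 27  54 132]
 [ 27  62 153]
 [ 25  62 151]
 [ 23  68 128]]
70 0 [0 0 0 0 0 0 0 0 0 0 0 0 0 0 0 0 0 0 0 0 0 0 0 0] 
80 0 [0 0 0 0 0 0 0 0 0 0 0 0 0 0 0 0 0 0 0 0 0 0 0 0] 
90 10 [0 0 0 0 0 2 3 1 0 0 0 0 0 0 0 0 3 1 0 0 0 0 0 0] -9.0
100 83 [ 0  0  0  0  0 33  6  1  0  0  0  0  0  0  0  7 28  8  0  0  0  0  0  0] -9.0
110 75 [ 0  0  0  0  0 34  4  1  1  0  0  0  0  0  0  3 26  6  0  0  0  0  0  0] -9.0
120 52 [ 0  0  0  0  1 27  3  2  0  0  0  0  0  0  0  1 10  7  1  0  0  0  0  0] -9.0
130 8 [0 0 0 0 0 0 2 0 0 0 0 0 0 0 0 0 1 2 3 0 0 0 0 0] -9.0
```

Run:
```python
from h import *
p,d=optics.read_camera('side');X=cloud('side',d)
c=np.array([.6935,-.0975]);y=np.array([.745,.667]);x=np.array([-.667,.745])
for z in(.077,.09,.1): print(z,proj('side',[[*(c-.037*y-.0095*x),z],[*(c-.037*y+.0095*x),z],[*(c+.022*y-.0095*x),z],[*(c+.022*y+.0095*x),z]]).round(0).tolist())
for u in(374,377,380):
    print(u,[(v,(X[v,u]*1000).round().tolist(),p[v,u].tolist()) for v in range(196,214,2)])
print(bot.read_state()['tcp_pos'])
q=p[150:240,330:420,::-1];cv2.imwrite('pics/s12.png',cv2.resize(q,None,fx=6.5,fy=6.5,interpolation=cv2.INTER_NEAREST))
```

```text
0.077 [[376.0, 221.0], [368.0, 218.0], [390.0, 208.0], [382.0, 205.0]]
0.09 [[376.0, 216.0], [369.0, 213.0], [390.0, 204.0], [383.0, 201.0]]
0.1 [[377.0, 212.0], [369.0, 209.0], [391.0, 200.0], [383.0, 197.0]]
374 [(196, [646.0, -173.0, 172.0], [12, 11, 15]), (198, [646.0, -173.0, 167.0], [20, 18, 23]), (200, [669.0, -114.0, 121.0], [18, 19, 19]), (202, [667.0, -119.0, 119.0], [21, 16, 15]), (204, [668.0, -117.0, 113.0], [14, 16, 17]), (206, [669.0, -118.0, 108.0], [21, 17, 21]), (208, [669.0, -119.0, 103.0], [6, 7, 11]), (210, [717.0, 7.0, 5.0], [27, 95, 43]), (212, [716.0, 4.0, 1.0], [47, 51, 44])]
377 [(196, [650.0, -178.0, 175.0], [15, 13, 17]), (198, [650.0, -180.0, 172.0], [20, 20, 25]), (200, [672.0, -123.0, 127.0], [16, 15, 20]), (202, [673.0, -122.0, 121.0], [19, 14, 12]), (204, [674.0, -122.0, 115.0], [14, 13, 12]), (206, [673.0, -123.0, 111.0], [14, 9, 15]), (208, [674.0, -123.0, 106.0], [16, 10, 7]), (210, [674.0, -123.0, 101.0], [18, 9, 18]), (212, [723.0, 2.0, 2.0], [31, 87, 45])]
380 [(196, [678.0, -121.0, 135.0], [27, 24, 26]), (198, [681.0, -115.0, 126.0], [34, 31, 31]), (200, [736.0, 25.0, 21.0], [27, 71, 34]), (202, [733.0, 16.0, 21.0], [39, 127, 60]), (204, [732.0, 9.0, 20.0], [40, 150, 67]), (206, [730.0, 4.0, 18.0], [31, 82, 42]), (208, [729.0, 1.0, 14.0], [27, 88, 41]), (210, [730.0, 1.0, 8.0], [20, 99, 43]), (212, [731.0, 1.0, 2.0], [57, 61, 54])]
[ 0.69167905 -0.0971259   0.08820896]
```

View pics/s12.png

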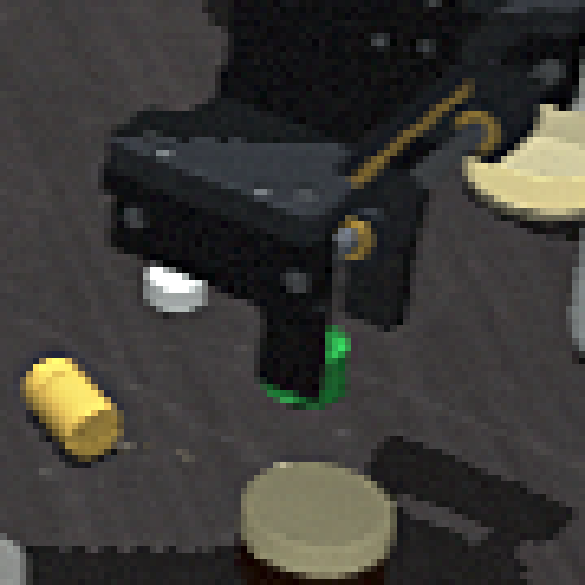

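Run:
```python
from h import *
c=np.array([.5678,.0753]);y=np.array([.745,.667]);x=np.array([-.667,.745])
for z in(.0515,.065,.075): print(z,((proj('side',[[*(c-.0585*y-.0095*x),z],[*(c-.0585*y+.0095*x),z]])-[230,80])*3.7).round(0).tolist())
s=bot.read_state();print(s['tcp_pos'],s['qpos'].round(3),s['ee_rot'])
```

```text
0.0515 [[253.0, 431.0], [230.0, 421.0]]
0.065 [[253.0, 413.0], [230.0, 404.0]]
0.075 [[253.0, 400.0], [230.0, 390.0]]
[ 0.69167905 -0.0971259   0.08820896] [-0.098  0.632  0.267  1.6   -0.195  0.937  0.964] [-3.14095192e+00 -9.18467944e-04  2.29987950e+00]
```

The side view explains the miss. With the TCP reported at z = 88 mm, the depth image puts the fingertips at about 99 mm and the gripper body about 23 mm higher than documented. The earlier flask picture shows the same offset, and the 37 mm readings fit grips on the flask's shoulder and the vial's cap. So the tips really sit at about reported z + 11 mm. I'll re-grasp lower in checked steps.

```bash
python3 -m jog '[[0,0,0,0,60],[0,0,0,0,75],[0,0,0,0,87],[0,0,0,0,87],[0,0,0,0,87]]'; python3 go.py 692.7 -96.8 20 131.8
cat > tips.py <<'E'
from h import *
import sys
s=bot.read_state();p,d=optics.read_camera('side');X=cloud('side',d)*1000;c=s['tcp_pos'][:2]*1000;w=s['ee_rot'][2]
x=np.array([np.cos(w),np.sin(w)]);y=np.array([np.sin(w),-np.cos(w)]);u=(X[...,:2]-c)@x;v=(X[...,:2]-c)@y
h=s['width']*87/2
hsv=p.max(2)
tz=s['tcp_pos'][2]*1000
for nm,lo,hi in(('neg',-h-20,-h+4),('pos',h-4,h+20)):
    m=(abs(u)<11)&(v>lo)&(v<hi)&(X[...,2]>tz-16)&(X[...,2]<tz+60)&(hsv<70)&(X[...,2]>4)
    if m.sum(): 
        cols=np.unique(np.nonzero(m)[1]); L=[X[...,2][:,k][m[:,k]].min() for k in cols]
        print(nm,'n',m.sum(),'colmin z-tcp',np.round(np.array(L)-tz,0))
E
python3 tips.py
```

```text
time_s: 29.4
tcp_pos: [0.6922, -0.0973, 0.0887]
ee_rot: [3.142, -0.0, 2.3]
force: [-0.3, 0.2, -0.4]
width: 0.963
tcp [692.2 -97.3  88.7] yaw 131.8 q7 0.96 t 29.4 w 83.8 F [-0.3  0.2 -0.4]
shift [-0.   0.7 68.7] turn -0.001
neg n 171 colmin z-tcp [11. 10.  9. 10. 12. 12. 10. 11. 11.  8. 27.]
pos n 162 colmin z-tcp [ 9. 10. 12.  8. 12.  6.  9. 10. 13.  9. 25. 43. 52.]
```

```bash
python3 -m jog '[[0,0.5,10,0,87],[0,0.5,30,0,87],[0,0.5,50,0,87],[0,0.5,62,0,87],[0,0.5,68,0,87],[0,0.5,73,0,87],[0,0.5,73,0,87],[0,0.5,73,0,87],[0,0.5,73,0,87]]'; python3 go.py 692.7 -96.8 6 131.8; python3 tips.py
python3 - <<'E'
from h import *
p,d=optics.read_camera('side');cv2.imwrite('pics/s13.png',cv2.resize(p[150:260,310:430,::-1],None,fx=5,fy=5))
E
```

```text
time_s: 30.58
tcp_pos: [0.6929, -0.097, 0.0163]
ee_rot: [3.141, 0.001, 2.3]
force: [-0.3, -1.1, 0.1]
width: 0.994
tcp [692.9 -97.   16.3] yaw 131.8 q7 0.98 t 30.57 w 86.5 F [-0.3 -1.1  0.1]
shift [ 0.3 -0.  10.3] turn -0.001
neg n 141 colmin z-tcp [12. 13. 11. 11.  9. 11. 13. 10. 11. 10. 38.]
pos n 131 colmin z-tcp [10.  9.  9. 10. 10. 10. 13.  9. 11. 29. 41. 54.]
```

View pics/s13.png

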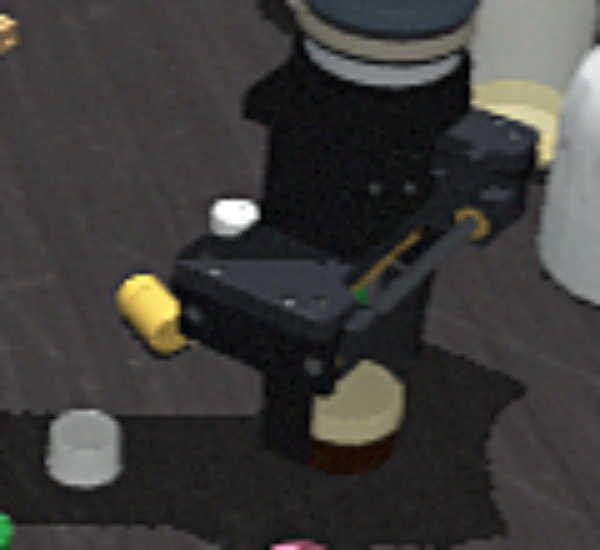

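```bash
python3 -m jog '[[0,0,4,0,87],[0,0,8,0,87],[0,0,10,0,87],[0,0,10,0,80],[0,0,10,0,70],[0,0,10,0,62],[0,0,10,0,57],[0,0,10,0,53],[0,0,10,0,49],[0,0,10,0,45],[0,0,10,0,42],[0,0,10,0,42]]' 15; python3 -m jog '[[0,0,0,0,42],[0,0,0,0,42],[0,0,0,0,42]]'; python3 go.py 692.7 -96.8 6 131.8
```

```text
time_s: 32.17
tcp_pos: [0.6926, -0.0969, 0.0058]
ee_rot: [3.141, -0.0, 2.3]
force: [0.5, 0.2, 1.6]
width: 0.592
time_s: 32.55
tcp_pos: [0.6926, -0.0969, 0.0057]
ee_rot: [3.141, 0.0, 2.3]
force: [0.3, -0.4, -0.5]
width: 0.59
tcp [692.6 -96.9   5.7] yaw 131.8 q7 0.99 t 32.55 w 51.3 F [ 0.3 -0.4 -0.5]
shift [ 0.   0.1 -0.3] turn -0.001
```

```bash
python3 -m jog '[[0,0,-3,0,42],[0,0,-10,0,42],[0,0,-25,0,42],[0,0,-50,0,42],[0,0,-80,0,42],[0,0,-110,0,42],[0,0,-135,0,42],[0,0,-145,0,42],[0,0,-145,0,42],[0,0,-145,0,42]]'; python3 go.py 507.6 353.8 151 131.8
python3 - <<'E'
from h import *
p,d=optics.read_camera('side');cv2.imwrite('pics/s14.png',cv2.resize(p[60:250,290:470,::-1],None,fx=3,fy=3))
E
```

```text
time_s: 33.8
tcp_pos: [0.6918, -0.0968, 0.1495]
ee_rot: [-3.14, -0.002, 2.3]
force: [0.0, -0.3, -0.8]
width: 0.588
tcp [691.8 -96.8 149.5] yaw 131.8 q7 0.95 t 33.8 w 51.1 F [ 0.  -0.3 -0.8]
shift [458.7 162.8  -1.7] turn -0.001
```

View pics/s14.png

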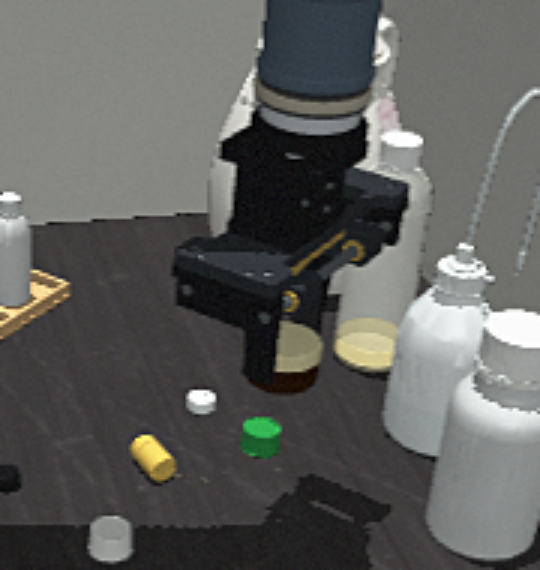

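```bash
python3 -m jog '[[15,5,0,0,42],[50,18,0,0,42],[100,35,0,0,42],[150,53,0,0,42],[200,71,0,0,42],[250,89,0,0,42],[300,106,0,0,42],[350,124,0,0,42],[400,142,0,0,42],[435,154,0,0,42],[453,161,0,0,42],[459,163,0,0,42]]';python3 -m jog '[[0,0,0,0,42],[0,0,0,0,42],[0,0,0,0,42]]'; python3 go.py 507.6 353.8 10 131.8
```

```text
time_s: 35.35
tcp_pos: [0.5076, 0.3547, 0.1504]
ee_rot: [-3.141, 0.0, 2.301]
force: [0.1, 0.1, -2.0]
width: 0.592
time_s: 35.72
tcp_pos: [0.5091, 0.3526, 0.1508]
ee_rot: [-3.142, 0.0, 2.298]
force: [-0.5, 0.0, -1.3]
width: 0.589
tcp [509.1 352.6 150.8] yaw 131.6 q7 0.15 t 35.73 w 51.2 F [-0.5  0.  -1.3]
shift [  1.9  -0.3 140.8] turn -0.003
```

```bash
python3 -m jog '[[1.5,0,10,-0.002,42],[1.5,0,30,-0.002,42],[1.5,0,55,-0.002,42],[1.5,0,80,-0.002,42],[1.5,0,102,-0.002,42],[1.5,0,115,-0.002,42],[1.5,0,120,-0.002,42],[1.5,0,120,-0.002,42],[1.5,0,120,-0.002,42]]'; python3 go.py 507.6 353.8 10 131.8
python3 - <<'E'
from h import *
p,d=optics.read_camera('side');cv2.imwrite('pics/s15.png',cv2.resize(p[80:190,210:350,::-1],None,fx=5,fy=5))
p,d=optics.read_camera('top');cv2.imwrite('pics/t15.png',cv2.resize(p[150:290,140:300,::-1],None,fx=4,fy=4))
E
```

```text
time_s: 36.85
tcp_pos: [0.5079, 0.3555, 0.0316]
ee_rot: [3.14, -0.0, 2.302]
force: [0.4, 0.3, -0.8]
width: 0.589
tcp [507.9 355.5  31.6] yaw 131.9 q7 0.18 t 36.85 w 51.3 F [ 0.4  0.3 -0.8]
shift [-1.  -1.4 21.6] turn 0.001
```

View pics/s15.png

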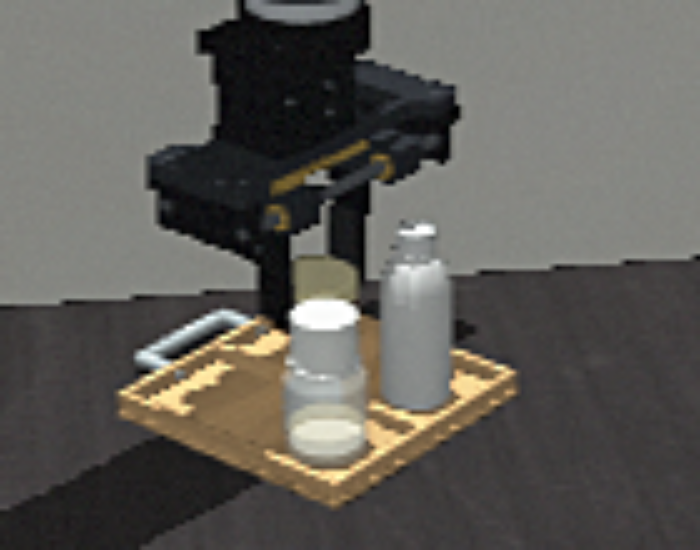

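View pics/t15.png

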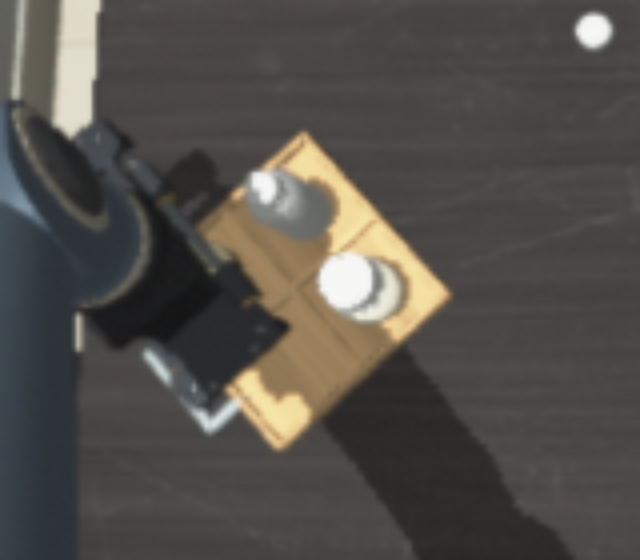

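```bash
python3 -m jog '[[-1,-1,3,0,42],[-1,-1,8,0,42],[-1,-1,13,0,42],[-1,-1,17,0,42],[-1,-1,19,0,42],[-1,-1,20,0,42],[-1,-1,20,0,42]]'; python3 go.py 507.6 353.8 9.7 131.8;python3 -m jog '[[0,0,0.5,0,42],[0,0,1,0,42],[0,0,1.5,0,42],[0,0,1.5,0,42]]'; python3 go.py 507.6 353.8 9.7 131.8
```

```text
time_s: 37.83
tcp_pos: [0.5074, 0.3538, 0.0108]
ee_rot: [3.141, -0.0, 2.302]
force: [0.6, 0.6, -0.7]
width: 0.592
tcp [507.4 353.8  10.8] yaw 131.9 q7 0.18 t 37.83 w 51.5 F [ 0.6  0.6 -0.7]
shift [-0.1  0.1  1.1] turn 0.001
time_s: 38.33
tcp_pos: [0.5075, 0.3538, 0.0106]
ee_rot: [3.141, -0.0, 2.302]
force: [-2.4, -1.6, 9.3]
width: 0.589
tcp [507.5 353.8  10.6] yaw 131.9 q7 0.18 t 38.33 w 51.2 F [-2.4 -1.6  9.3]
shift [-0.1  0.1  0.9] turn 0.001
```

```bash
python3 -m jog '[[0,0,-0.4,0,52],[0,0,-0.8,0,56],[0,0,-0.8,0,60],[0,0,-0.8,0,64],[0,0,-0.8,0,66],[0,0,-0.8,0,66],[0,0,-0.8,0,66]]';  python3 -m jog '[[0,0,-5,0,66],[0,0,-20,0,66],[0,0,-50,0,66],[0,0,-90,0,66],[0,0,-130,0,66],[0,0,-150,0,66],[0,0,-150,0,66]]'
python3 go.py 574.3 -92 160 131.8
python3 - <<'E'
from meas import *
p,d=optics.read_camera('side');cv2.imwrite('pics/s16.png',cv2.resize(p[100:190,220:340,::-1],None,fx=5,fy=5))
cv2.imwrite('pics/s16b.png',cv2.resize(p[170:270,260:420,::-1],None,fx=4,fy=4))
print(top_centre('side',p,(327,236),.020,14,200))
E
```

```text
time_s: 39.2
tcp_pos: [0.5073, 0.3537, 0.01]
ee_rot: [3.142, -0.0, 2.302]
force: [0.2, -0.2, -0.1]
width: 0.754
time_s: 40.08
tcp_pos: [0.5085, 0.3544, 0.1629]
ee_rot: [3.136, 0.0, 2.302]
force: [1.1, -0.2, -0.8]
width: 0.76
tcp [508.5 354.4 162.9] yaw 131.9 q7 0.15 t 40.08 w 66.2 F [ 1.1 -0.2 -0.8]
shift [-376.3 -249.     1.6] turn 0.001
(array([326.5, 235.8]), array([574. , -91.4]), array([573.7, -91.1,  30.7]), array([320, 232,  14,   8,  88], dtype=int32))
```

View pics/s16.png

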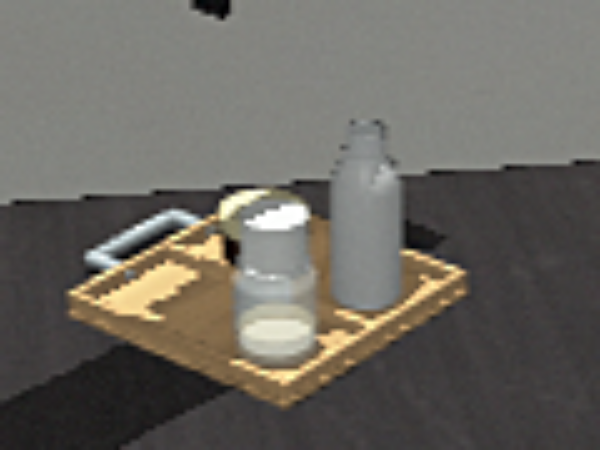

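View pics/s16b.png

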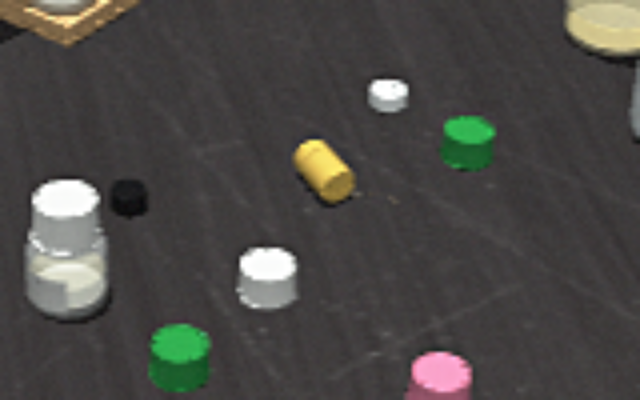

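The jar stands in the front-left compartment (crop (262,225)), behind the vial. For the last piece, the wide, tall white cap at crop (268,278) is the large one. The flat one at (388,95) is the small cap and stays.

```bash
python3 -m jog '[[-12,-8,0,0,66],[-42,-28,0,0,60],[-82,-54,0,0,56],[-122,-81,0,0,56],[-165,-109,0,0,56],[-208,-138,0,0,56],[-250,-165,0,0,56],[-290,-192,0,0,56],[-328,-217,0,0,56],[-356,-236,0,0,56],[-371,-246,0,0,56],[-376,-249,0,0,56]]'; python3 -m jog '[[0,0,0,0,56],[0,0,10,0,56],[0,0,40,0,56],[0,0,80,0,56],[0,0,115,0,56],[0,0,130,0,56],[0,0,130,0,56],[0,0,130,0,56]]';python3 go.py 574.2 -92 10 131.8
```

```text
time_s: 41.62
tcp_pos: [0.5723, -0.0934, 0.1593]
ee_rot: [-3.141, -0.001, 2.3]
force: [0.5, -0.1, -0.3]
width: 0.645
time_s: 42.62
tcp_pos: [0.574, -0.0925, 0.0312]
ee_rot: [3.14, 0.002, 2.302]
force: [-0.8, -0.1, -1.2]
width: 0.645
tcp [574.  -92.5  31.2] yaw 131.9 q7 1.03 t 42.62 w 56.1 F [-0.8 -0.1 -1.2]
shift [ 0.2  0.4 21.2] turn 0.002
```

```bash
python3 -m jog '[[0,0,8,0,56],[0,0,18,0,56],[0,0,25,0,56],[0,0,25,0,56],[0,0,25,0,56]]';python3 go.py 574.2 -92 -5 131.8; python3 tips.py
python3 - <<'E'
from h import *
p,d=optics.read_camera('side');cv2.imwrite('pics/s17.png',cv2.resize(p[150:270,260:400,::-1],None,fx=4.5,fy=4.5))
E
```

```text
time_s: 43.25
tcp_pos: [0.573, -0.0926, 0.005]
ee_rot: [-3.142, -0.0, 2.302]
force: [-0.6, 0.5, -1.0]
width: 0.643
tcp [573.  -92.6   5. ] yaw 131.9 q7 1.04 t 43.25 w 55.9 F [-0.6  0.5 -1. ]
shift [-0.4  1.3 10. ] turn 0.001
neg n 104 colmin z-tcp [12. 13. 10. 11. 10. 11. 10. 11.  9.  9. 48.]
pos n 141 colmin z-tcp [11. 10.  9.  8. 13.  8. 11. 11. 11. 17. 44. 58.]
```

View pics/s17.png

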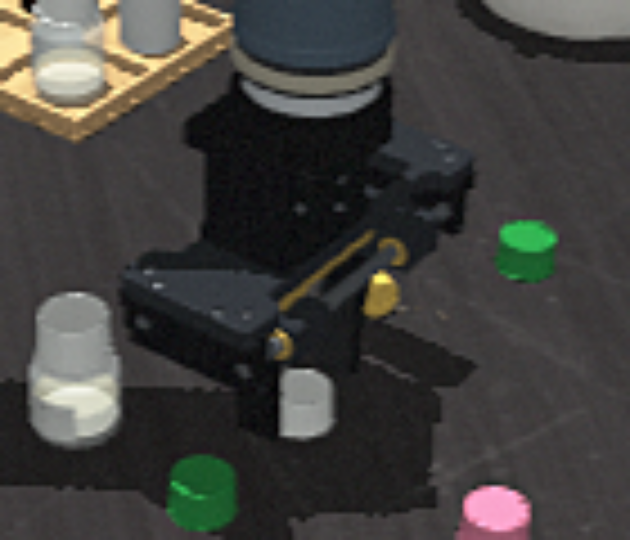

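```bash
python3 -m jog '[[0,1,3,0,56],[0,1,6,0,56],[0,1,8,0,56],[0,1,8,0,50],[0,1,8,0,45],[0,1,8,0,40],[0,1,8,0,36],[0,1,8,0,33],[0,1,8,0,30],[0,1,8,0,27],[0,1,8,0,25],[0,1,8,0,25]]' 12; python3 -m jog '[[0,0,0,0,25],[0,0,0,0,25],[0,0,0,0,25]]'; python3 go.py 574.2 -92 -3 131.8
```

```text
time_s: 44.85
tcp_pos: [0.5737, -0.0919, -0.003]
ee_rot: [-3.142, -0.0, 2.302]
force: [-0.2, -0.7, 0.4]
width: 0.359
time_s: 45.22
tcp_pos: [0.5737, -0.0918, -0.003]
ee_rot: [3.142, -0.0, 2.302]
force: [-0.9, 0.7, 0.1]
width: 0.355
tcp [573.7 -91.8  -3. ] yaw 131.9 q7 1.05 t 45.23 w 30.8 F [-0.9  0.7  0.1]
shift [-0.5  0.3  0. ] turn 0.001
```

```bash
python3 -m jog '[[0,0,-3,0,25],[0,0,-10,0,25],[0,0,-25,0,25],[0,0,-50,0,25],[0,0,-80,0,25],[0,0,-110,0,25],[0,0,-135,0,25],[0,0,-150,0,25],[0,0,-155,0,25],[0,0,-155,0,25]]'; python3 go.py 448.7 301.1 152 131.8
python3 - <<'E'
from h import *
p,d=optics.read_camera('side');cv2.imwrite('pics/s18.png',cv2.resize(p[60:260,250:420,::-1],None,fx=3,fy=3))
E
```

```text
time_s: 46.48
tcp_pos: [0.5734, -0.0918, 0.1518]
ee_rot: [-3.141, -0.0, 2.302]
force: [0.1, 0.8, -1.7]
width: 0.355
tcp [573.4 -91.8 151.8] yaw 131.9 q7 0.97 t 46.48 w 30.9 F [ 0.1  0.8 -1.7]
shift [ 3.758e+02  1.694e+02 -3.000e-01] turn 0.002
```

View pics/s18.png

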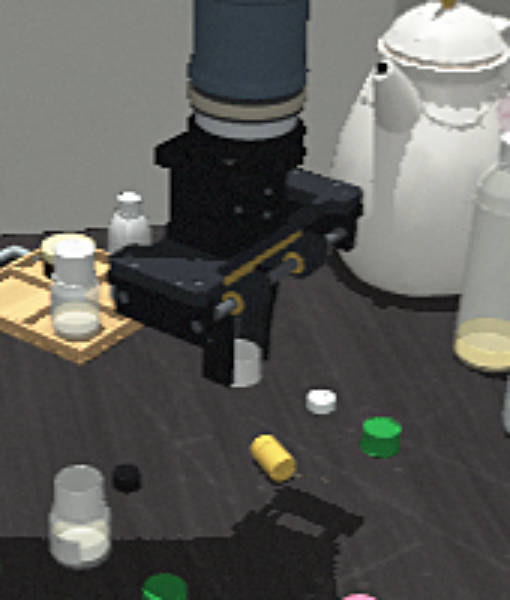

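```bash
python3 -m jog '[[12,5,0,0,25],[42,19,0,0,25],[82,37,0,0,25],[124,56,0,0,25],[166,75,0,0,25],[208,94,0,0,25],[250,113,0,0,25],[292,132,0,0,25],[328,148,0,0,25],[356,161,0,0,25],[371,167,0,0,25],[376,169,0,0,25]]'; python3 -m jog '[[0,0,0,0,25],[0,0,0,0,25],[0,0,20,0,25],[0,0,50,0,25],[0,0,80,0,25],[0,0,100,0,25],[0,0,110,0,25],[0,0,110,0,25],[0,0,110,0,25]]'; python3 go.py 448.7 301.1 1 131.8
python3 - <<'E'
from h import *
p,d=optics.read_camera('side');cv2.imwrite('pics/s19.png',cv2.resize(p[80:200,210:350,::-1],None,fx=5,fy=5))
p,d=optics.read_camera('top');cv2.imwrite('pics/t19.png',cv2.resize(p[170:280,150:270,::-1],None,fx=5,fy=5))
E
```

```text
time_s: 48.02
tcp_pos: [0.4477, 0.3014, 0.1516]
ee_rot: [-3.14, -0.0, 2.303]
force: [0.4, -0.8, -0.4]
width: 0.357
time_s: 49.15
tcp_pos: [0.4492, 0.3011, 0.0429]
ee_rot: [3.14, 0.0, 2.301]
force: [0.2, -0.0, -0.5]
width: 0.356
tcp [449.2 301.1  42.9] yaw 131.9 q7 0.18 t 49.15 w 31.0 F [ 0.2 -0.  -0.5]
shift [ 0.3 -0.5 41.9] turn 0.001
```

View pics/s19.png

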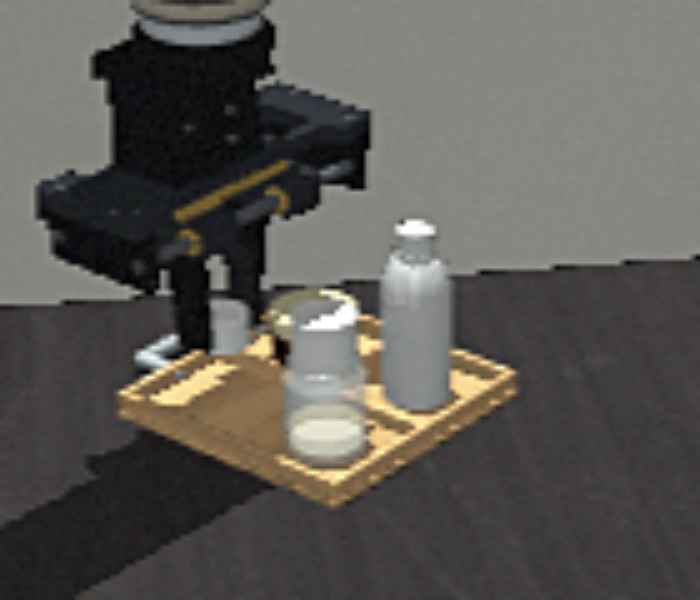

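View pics/t19.png

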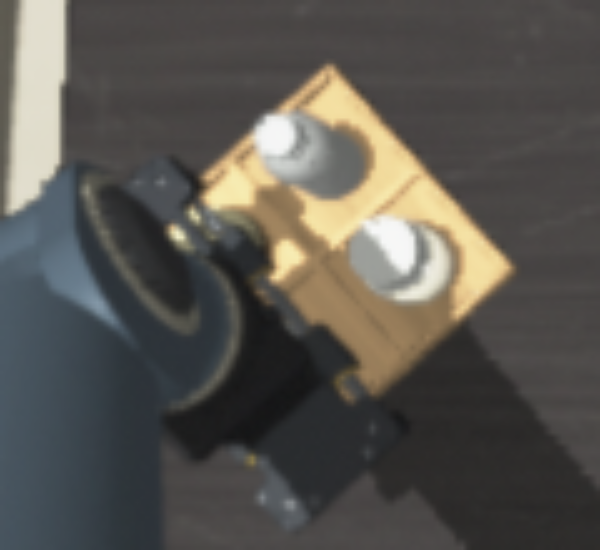

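```bash
python3 -m jog '[[0,-0.5,8,0,25],[0,-0.5,18,0,25],[0,-0.5,28,0,25],[0,-0.5,33,0,25],[0,-0.5,33,0,25],[0,-0.5,33,0,25]]'; python3 go.py 448.7 301.1 1 131.8;  python3 -m jog '[[0,0,2,0,25],[0,0,4,0,25],[0,0,6,0,25],[0,0,7,0,25],[0,0,7,0,25]]'; python3 go.py 448.7 301.1 1 131.8
```

```text
time_s: 50.0
tcp_pos: [0.4483, 0.3007, 0.0092]
ee_rot: [3.141, -0.0, 2.302]
force: [-0.2, 1.0, -0.2]
width: 0.358
tcp [448.3 300.7   9.2] yaw 131.9 q7 0.19 t 50.0 w 31.2 F [-0.2  1.  -0.2]
shift [0.  0.5 8.2] turn 0.001
time_s: 50.62
tcp_pos: [0.4482, 0.3006, 0.002]
ee_rot: [3.142, -0.0, 2.302]
force: [-0.6, -0.7, -0.0]
width: 0.358
tcp [448.2 300.6   2. ] yaw 131.9 q7 0.19 t 50.62 w 31.1 F [-0.6 -0.7 -0. ]
shift [0.  0.7 1. ] turn 0.001
```

```bash
python3 -m jog '[[0,0.3,0.5,0,25],[0,0.3,1,0,25],[0,0.3,1.3,0,25],[0,0.3,1.3,0,25]]'; python3 go.py 448.7 301.1 1 131.8
```

```text
time_s: 51.12
tcp_pos: [0.4482, 0.3007, 0.0019]
ee_rot: [-3.141, -0.0, 2.302]
force: [-2.3, -2.2, 10.6]
width: 0.357
tcp [448.2 300.7   1.9] yaw 131.9 q7 0.19 t 51.12 w 31.0 F [-2.3 -2.2 10.6]
shift [-0.   0.7  0.9] turn 0.001
```

The cap is on the floor (10 N). Opening only slightly, because the fingers are inside the compartment.

```bash
python3 -m jog '[[0,0,-0.5,0,33],[0,0,-1,0,35],[0,0,-1,0,36],[0,0,-1,0,36],[0,0,-1,0,36],[0,0,-1,0,36]]'; python3 -m jog '[[0,0,-3,0,36],[0,0,-6,0,36],[0,0,-10,0,36],[0,0,-14,0,36],[0,0,-14,0,36],[0,0,-14,0,36]]'; python3 go.py 448.7 301.1 1 131.8
python3 - <<'E'
from h import *
p,d=optics.read_camera('side');cv2.imwrite('pics/s20.png',cv2.resize(p[90:200,210:330,::-1],None,fx=5,fy=5))
E
```

```text
time_s: 51.88
tcp_pos: [0.4483, 0.3008, 0.0017]
ee_rot: [-3.142, -0.0, 2.302]
force: [0.0, -0.9, -0.7]
width: 0.415
time_s: 52.62
tcp_pos: [0.4483, 0.3008, 0.0158]
ee_rot: [-3.142, -0.0, 2.302]
force: [-0.5, 0.2, 0.1]
width: 0.414
tcp [448.3 300.8  15.8] yaw 131.9 q7 0.19 t 52.62 w 36.0 F [-0.5  0.2  0.1]
shift [-0.   0.5 14.8] turn 0.002
```

View pics/s20.png

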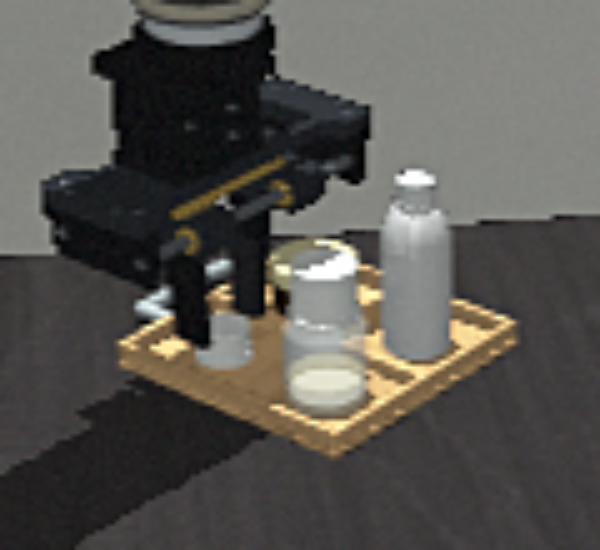

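```bash
python3 -m jog '[[0,0,-10,0,36],[0,0,-30,0,36],[0,0,-65,0,36],[0,0,-100,0,45],[0,0,-135,0,60],[0,0,-160,0,60],[0,0,-170,0,60],[0,0,-170,0,60]]'; python3 -m jog '[[20,-5,0,0,60],[60,-15,0,0,60],[105,-25,0,0,60],[150,-35,0,0,60],[190,-45,0,0,60],[220,-50,0,0,60],[230,-50,0,0,60],[230,-50,0,0,60],[230,-50,0,0,60]]'
python3 - <<'E'
from meas import *
p,d=optics.read_camera('side');cv2.imwrite('pics/s21.png',cv2.resize(p[100:270,200:420,::-1],None,fx=3.5,fy=3.5))
s,ds=p,d
p,d=optics.read_camera('top');cv2.imwrite('pics/t21.png',cv2.resize(p[140:280,160:400,::-1],None,fx=3.3,fy=3.3))
for nm,ss,z,lo in(('short',(344,233),.068,225),('scap',(289,158),.012,200)): print(nm,top_centre('top',p,ss,z,14,lo)[1:3])
c=np.array([504.5,298]);a=np.radians(-48.2);X=cloud('top',d)*1000
L=(X[...,:2]-c)@np.array([[np.cos(a),-np.sin(a)],[np.sin(a),np.cos(a)]])
for nm,q in(('BL flask',(39.5,39.5)),('BR vial',(39.5,-39.5)),('FL jar',(-39.5,39.5)),('FR cap',(-39.5,-39.5))):
    m=(np.abs(L-q).max(-1)<36)&(X[...,2]>18)&(X[...,2]<130); zt=np.percentile(X[m][:,2],97); k=m&(X[...,2]>zt-6)
    print(nm,'top z',zt.round(1),'centre of top, tray',np.median(L[k],0).round(1),'spread',np.ptp(L[k],0).round())
E
```

```text
time_s: 53.68
tcp_pos: [0.4484, 0.3008, 0.1861]
ee_rot: [3.141, -0.0, 2.302]
force: [1.5, 0.7, -0.0]
width: 0.682
time_s: 54.8
tcp_pos: [0.2589, 0.4375, 0.1854]
ee_rot: [-3.141, 0.001, 2.299]
force: [0.1, -0.6, 0.9]
width: 0.687
short (array([464. , -76.1]), array([463. , -76. ,  35.2]))
scap (array([692.8,  82.3]), array([692.3,  82. ,  23.8]))
BL flask top z 111.9 centre of top, tray [40.3 40. ] spread [21. 21.]
BR vial top z 91.8 centre of top, tray [ 40.4 -40.7] spread [36. 36.]
FL jar top z 39.5 centre of top, tray [-38.   39.2] spread [53. 53.]
FR cap top z 27.6 centre of top, tray [-39.2 -40.1] spread [29. 32.]
```

View pics/s21.png

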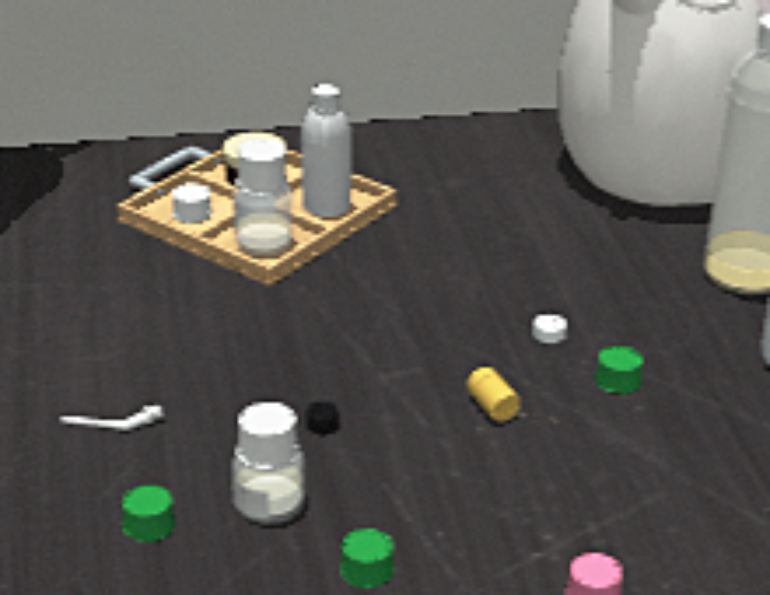

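View pics/t21.png

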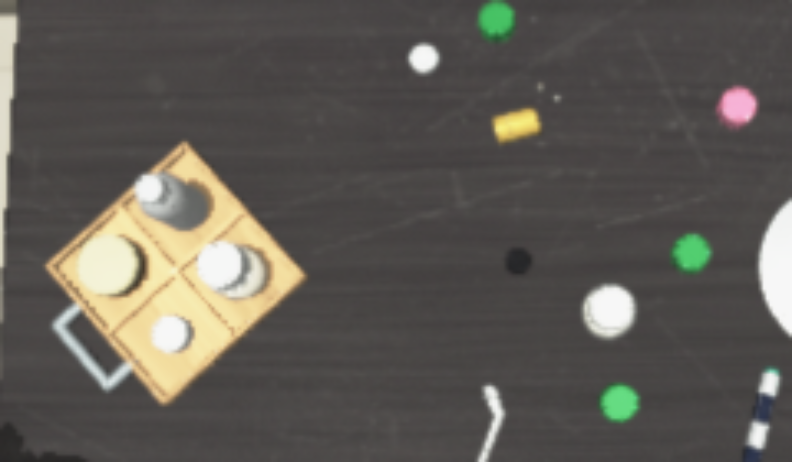

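All four stand upright, each in its own compartment and within about 2 mm of centre. The short vial and small cap are exactly where they were. The arm is clear, so I'm handing in.

```bash
python3 -m jog '[[0,0,0,0,60],[0,0,0,0,60]]'; python3 -c "
from rig import bot
print(bot.finish_job())"
```

```text
time_s: 55.15
tcp_pos: [0.2579, 0.4384, 0.1858]
ee_rot: [3.141, -0.0, 2.301]
force: [0.1, 0.1, -0.1]
width: 0.691
the job is handed in; nothing more can be done
None
```

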